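Load the specimen warmer and latch its counterweighted hood

TASK

Lift the hood of the specimen warmer past its balance point so that it stays open by itself, then stand the white-lidded sample cup upright in the middle of the round dark plate inside. After that bring the hood down under control, without letting it fall, and press it fully shut until its latch snaps in. Leave the two orange-lidded cups standing where they are.

Things in the scene. Friction and masses are not known exactly. Their poses are not given: they have to be found in the camera images.
- warmer: white benchtop warmer, base 200 x 250 x 60 mm (depth x width x height), its dark front fascia projects another 22 mm; fixed to the bench; origin under the middle of the base, +x from front to hinge side, +y to its left, z up. The tray inside is 180 x 230 mm, its rim 60 mm above the bench, its floor at 28 mm.
- plate (a point): middle of the top of the round dark plate (90 mm across) in the tray, 32 mm above the bench, 70 mm in front of the hinge axis, 110 mm behind the tray's front wall; axes as the warmer's. The open hood and its handle overhang it: a hand coming straight down strikes them, so come in from the front with the tool leaning 25 to 40 degrees towards the robot.
- hood_hinge (a point): middle of the hinge axis, at the rear of the warmer 66 mm above the bench; the axis runs along the warmer's y; axes as the warmer's. Behind it a steel counterweight on two arms nearly balances the hood; how heavy it is and how far out it is clamped differ from unit to unit.
- hood (a joint): angle of the hood (smoky clear box with white edges, 185 deep, 248 wide, 70 mm high), rad: 0 latched, about 0.075 resting unlatched on its latch bolt, 1.15 open against its stop. It swings up, away from the robot. Below its balance point, somewhere in 0.6 to 0.95, it falls shut (2 to 3 N at the handle when shut), beyond it it swings open and rests on the stop.
- hood_handle (a point): middle of the handle, a round dark bar 12 mm thick, 110 mm long along the warmer's y, 55 mm in front of the hood's front face near its top, free space behind and below it; 240 mm in front of and 56 mm above the hinge axis when shut, turning with the hood; axes as the warmer's when shut
- latch (a joint): bevelled sprung bolt in the middle of the front wall, m drawn back: 0 sprung out, up to 0.010. As the hood is pressed down from about 0.075 rad, a pin under its front edge pushes the bolt back (10 to 15 N at the handle, 13 to 20 N on its front edge); then the bolt jumps out over the pin and holds the hood at 0. The hood can be pressed to -0.018.
- white_cup: closed sample cup with a white screw lid, 59 mm across at the lid, tapering to about 45 mm at the foot, 66 mm high, 45 to 110 g, loose; origin at the middle of its underside, z up
- orange_cup_a: the same cup with an orange lid, a bystander; origin at the middle of its underside, z up
- orange_cup_b: another cup with an orange lid, a bystander; origin at the middle of its underside, z up
There are look-alikes about, which are no part of the job. Leave any blue, red or yellow look-alike of the white_cup alone.

How it is judged (in metres and radians):
On the way, in this order (a step that is already met when the one before it is completed fails the run):
1. the hood stands open by itself, untouched (value of joint hood above 1.05 rad and velocity of joint hood below 0.1 rad/s and contact force between warmer and the arm below 0.2 N and contact force between warmer and the fingers below 0.2 N), for 0.3 s.
2. the white-lidded cup stands released on the plate under the open hood (horizontal distance between white_cup and plate below 0.02 m and z of white_cup in the frame of plate below 0.006 m and angle between white_cup's own z axis and vertical below 0.1 rad and contact force between white_cup and the fingers below 0.2 N and linear speed of white_cup below 0.03 m/s and value of joint hood above 1.05 rad), for 0.2 s.
At the end, for the whole second after the job is handed in: Hood shut within 0.012 rad with the latch bolt sprung out (drawn back under 2 mm); white-lidded cup upright (within 0.1 rad) and at rest on the plate, within 20 mm of its middle; orange-lidded cups upright and within 30 mm of where they stood (value of joint hood below 0.012 rad and value of joint latch below 0.002 m and horizontal distance between white_cup and plate below 0.02 m and z of white_cup in the frame of plate below 0.006 m and angle between white_cup's own z axis and vertical below 0.1 rad and linear speed of white_cup below 0.03 m/s and distance of each of orange_cup_a, orange_cup_b from where it was at the start of the episode below 0.03 m and angle between each of orange_cup_a, orange_cup_b's own z axis and vertical below 0.2 rad); the robot touches nothing.
It fails at once if the hood falls shut (faster than 2.5 rad/s while more than 0.15 rad open) (value of joint hood above 0.15 rad and velocity of joint hood below -2.5 rad/s).
It fails at once if the white-lidded cup is tipped by more than 0.6 rad (angle between white_cup's own z axis and vertical above 0.6 rad).
It fails at once if an orange-lidded cup is knocked over or pushed more than 30 mm (distance of any of orange_cup_a, orange_cup_b from where it was at the start of the episode above 0.03 m or angle between any of orange_cup_a, orange_cup_b's own z axis and vertical above 0.5 rad).
It also fails if it takes over 72 s, if anything falls off the work surface, if the arm or the gripper's body presses on something with over 40 N, if the wrist force passes 120 N, or if a joint passes its speed limit or range.

ROBOT

A 7-joint arm with a two-finger parallel gripper is mounted at the origin on a cart in front of the work surface, level with it; the furniture and walls round the work are solid. World frame = base frame: x ahead of the robot, y to its left, z up, the work surface at z = 0. Lengths are in mm, angles in degrees, forces in N, time in s.
With the tool pointing down it reaches from about 425 to 950 mm from the base axis. Payload 16.7 kg.
Tool frame: the origin (TCP) lies midway between the tips of the shut fingers; the grasp point (between the pads) lies behind it (hold_point_z is the z of the grasp point in the tool frame, in mm); z points along the fingers, y is the line along which they close (so a half turn about z gives the same grasp; the last joint's range is limited). The gripper opens to 94 mm and grips with 3 to 60 N. Pads are 16 mm wide; open, the fingers measure 119 mm over their backs; the gripper's body (75 mm by 177 mm) begins 78 mm behind the grasp point.
Start: joints at [54.517, 24.414, 4.234, 92.017, -1.954, 63.644, -3.845], TCP at [305.542, -601.846, 205.467] pointing down, gripper open.
Joint ranges: [-163.25, 163.25], [-28.42, 122.38], [-70.27, 78.77], [12.13, 141.07], [-58.53, 238.53], [9.26, 117.41], [-156.51, 156.51]. Speed limits (degrees/s): [108.29, 108.29, 136.94, 136.94, 172.46, 172.46, 172.46].

INTERFACE

Orientations are given as a 3x3 rotation matrix whose columns are the frame's x, y, z axes.
In Python, from workcell import state, grab_frame, calibration, hand_in, hold_point_z gives the robot as it stands.
- The arm moves only by the tool play_rows, never from a script. Its argument "commands" is text: rows parted by semicolons, each of 7 numbers parted by spaces: the shift along the tool's x, y, z as a fraction of full scale, then the turn, a rotation vector about the tool's x, y, z as a fraction of full scale, then the closure, from -1 (fully open) to 1 (shut). A call has 1 to 12 rows; each row shifts and turns the commanded pose from where the row before left it, along the tool's axes as they then stand; what a row does not reach is not made up. Full scale, the value 1, is 0.3 m for a shift and 0.08 rad for a turn. A row lasts 1/12 s, in which the tool goes at most 41.7 mm and 7.16 degrees, less where a joint would pass 70% of its speed; a pose out of reach is approached as far as the arm can. A call with a number of a shift or a turn outside -1 to 1 is refused whole. A call with a gripper value outside its range is refused whole. The fingers move at their own pace and stop on an object; the grip force is fixed at half the most. Time passes only in rows, so rows that do not move let the fingers close. It gives the time, the measured TCP pose, the force, the opening and the grip force at its end, in the units of the state.
- state(): the state, without advancing time (a new reading comes with each control period).
- grab_frame(name): name is "side" or "top"; returns the picture (384x512x3 uint8, red, green, blue); there is no depth.
- calibration(name): a dict with "K" (3x3 intrinsics, pixels), "R" (3x3) and "t" (3): a world point X has camera coordinates R X + t. Camera axes: x right, y down, z forward; pixel columns grow to the right and rows downward; lengths in mm; the calibration is good to about 2 mm. A picture is of the moment at which its call begins. calibration takes no time and is no camera call.
- hand_in(): hands the job in; it is judged then, once.
The state is a dict: "clock": time; "qpos": joint angles; "qvel": joint speeds; "joint_torque": joint torques, N m; "tcp_pos": TCP position; "orientation": TCP orientation; "force": force on the tool from outside, world axes, zero at the start; "wrist_torque": the same for the moment, N m; "finger_gap": finger opening in mm; "grasp_force": force on a finger pad.
Only numpy, scipy, OpenCV 4.12 (cv2) and the standard library are available. Lean on these libraries where they do the work, as an engineer would, in place of code of your own. Each camera call takes 0.05 s, during which the arm holds its last target. There are 200 camera calls.

## Working session

There is one attempt and no reset: what is moved stays moved. The work goes in short steps, Python scripts to look and compute and a tool call to move; the robot and the scene stay as the last step left them, time stands still between calls to the robot, and variables do not carry over. Pictures are saved under pics/ and viewed, at most 10 in all, crops included, and the job is handed in when it is done.

Besides the shell and the picture viewer there is one more tool, called after "Request:" as name(argument=value, ...) on one line, values as JSON. play_rows: Moves the arm, as the interface text tells. Its arguments: {"type":"object","properties":{"commands":{"type":"string"}},"required":["commands"]}

```bash
mkdir -p pics
python3 - <<'E'
from workcell import *
import cv2,numpy as np
s=state();print(s['clock'],s['tcp_pos'],np.round(s['orientation'],3).tolist(),s['force'],s['finger_gap'],hold_point_z)
for n in("side","top"):
    im=grab_frame(n);cv2.imwrite(f"pics/{n}0.png",im[:,:,::-1]);c=calibration(n);print(n,{k:np.round(v,4).tolist() for k,v in c.items()})
a=cv2.imread("pics/side0.png");b=cv2.imread("pics/top0.png")
E
ls
```

```text
0.0 [ 305.36205709 -601.48483939  204.776263  ] [[0.892, 0.453, -0.001], [0.453, -0.892, 0.001], [-0.0, -0.001, -1.0]] [0.36248723 0.51761609 0.70146805] 93.83703854153141 -18.8
side {'K': [[370.8465, 0.0, 255.4539], [0.0, 370.8465, 190.4034], [0.0, 0.0, 1.0]], 'R': [[-0.8383, -0.5451, 0.0091], [-0.3611, 0.5428, -0.7583], [0.4084, -0.639, -0.6519]], 't': [433.8045, 317.5442, 781.1018]}
top {'K': [[411.853, 0.0, 251.3109], [0.0, 411.853, 187.5095], [0.0, 0.0, 1.0]], 'R': [[-0.0234, -0.9997, 0.003], [-0.9867, 0.0226, -0.161], [0.1609, -0.0067, -0.987]], 't': [-65.7781, 570.4546, 1377.6336]}
pics
```

Run:
```python
import cv2
for n in("side","top"):
    a=cv2.imread(f"pics/{n}0.png");cv2.imwrite(f"pics/{n}0b.png",cv2.resize(a,(800,600),interpolation=cv2.INTER_CUBIC))
```

```text
(no output)
```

View pics/side0b.png

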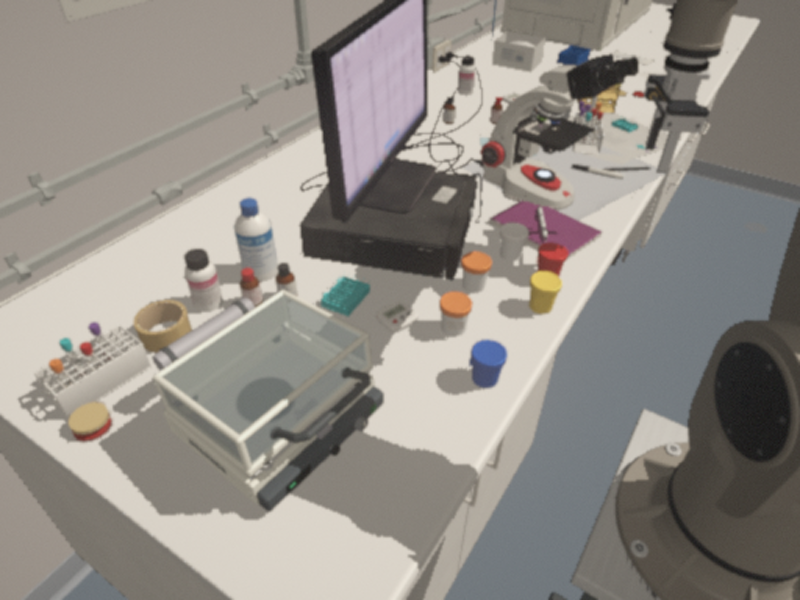

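View pics/top0b.png

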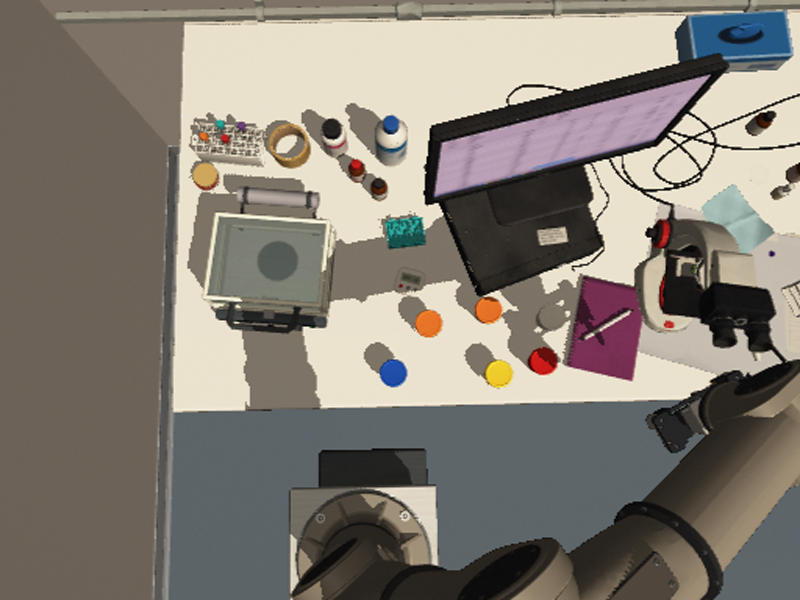

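The image shows the shut warmer at left in the top view, around (270,265). The cups there are orange (428,323) and (488,309), blue (393,373), yellow (498,373), red (543,361), and a grey-white one in shadow (551,317), which in the side view is at (513,240). The grey-white one fits the white lid, and I'll confirm it in enlarged crops.

```bash
cat > h.py <<'E'
from workcell import *
import cv2,numpy as np
def ray(n,uv,z):
    c=calibration(n);R,t,K=map(np.array,(c['R'],c['t'],c['K']))
    d=R.T@np.linalg.solve(K,[uv[0],uv[1],1.]);o=-R.T@t
    return (o+d*(z-o[2])/d[2])
def tri(a,b):
    A=[];y=[]
    for n,uv in(("side",a),("top",b)):
        c=calibration(n);P=np.array(c['K'])@np.c_[c['R'],c['t']]
        for i in(0,1):
            r=uv[i]*P[2]-P[i];A.append(r[:3]/np.linalg.norm(r[:3]));y.append(-r[3]/np.linalg.norm(r[:3]))
    return np.linalg.lstsq(np.array(A),np.array(y),rcond=None)[0]
def proj(n,X):
    c=calibration(n);p=np.array(c['K'])@(np.array(c['R'])@np.array(X)+c['t']);return p[:2]/p[2]
def st():
    s=state();print(round(s['clock'],2),np.round(s['tcp_pos'],1),np.round(s['force'],1),round(s['finger_gap'],1),round(s['grasp_force'],1));return s
E
python3 - <<'E'
from h import *
S=.64
for n,t in dict(white=(551,317),oa=(428,323),ob=(488,309),blue=(393,373),yel=(498,373),red=(543,361)).items(): print(n,np.round(ray("top",(t[0]*S,t[1]*S),66),0))
a=cv2.imread("pics/side0.png");b=cv2.imread("pics/top0.png")
# warmer crops: side x[90:260] y[175:330]; top x[115:225] y[105:215]
ca=cv2.resize(a[180:325,95:250],None,fx=4,fy=4,interpolation=cv2.INTER_CUBIC)[:580,:]
cb=cv2.resize(b[115:215,125:220],None,fx=6,fy=6,interpolation=cv2.INTER_CUBIC)
cv2.imwrite("pics/c1.png",ca);cv2.imwrite("pics/c2.png",cb)
cc=cv2.resize(a[130:260,270:390],None,fx=3.2,fy=3.2,interpolation=cv2.INTER_CUBIC)
cd=cv2.resize(b[180:255,225:375],None,fx=2.6,fy=2.6,interpolation=cv2.INTER_CUBIC)
o=np.zeros((416,384+390,3),np.uint8);o[:cc.shape[0],:384]=cc;o[:cd.shape[0],384:]=cd;cv2.imwrite("pics/c3.png",o)
E
```

```text
white [ 505. -421.   66.]
oa [ 498. -154.   66.]
ob [ 526. -285.   66.]
blue [392. -75.  66.]
yel [ 387. -300.   66.]
red [ 410. -398.   66.]
```

View pics/c1.png

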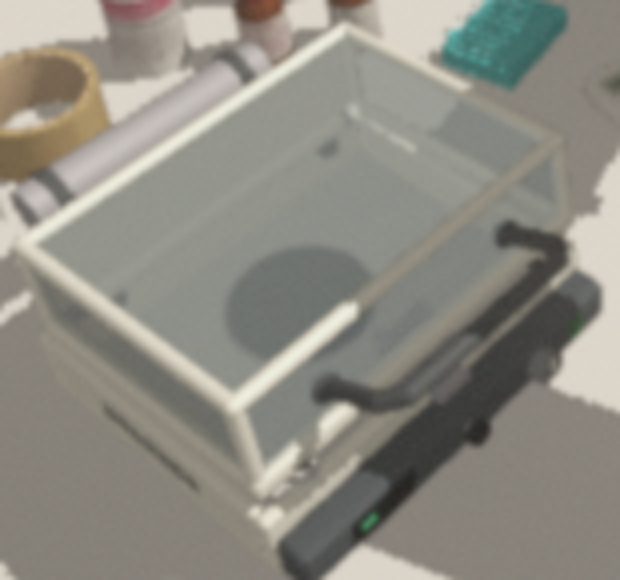

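View pics/c2.png

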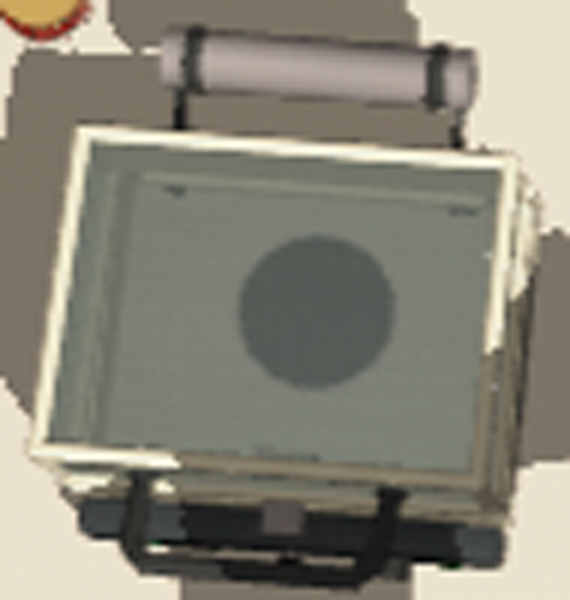

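View pics/c3.png

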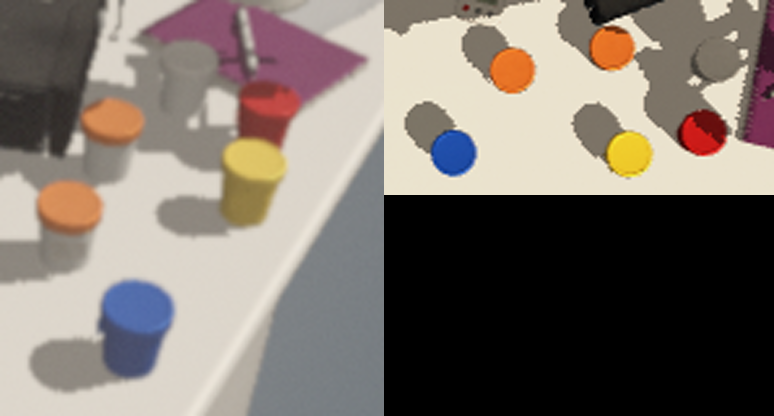

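White cup confirmed: the only lid without colour, grey in the arm's shadow, at crop (717,58). Next I fit the warmer's pose from the plate, the hood corners and the handle.

```bash
cat >> h.py <<'E'
T=lambda u,v:("top",(125+u/6,115+v/6)); Sd=lambda u,v:("side",(95+u/4,180+v/4))
def W(p,l): # p: hinge x,y,yaw
    c,s=np.cos(p[2]),np.sin(p[2]);return np.array([p[0]+c*l[0]-s*l[1],p[1]+s*l[0]+c*l[1],l[2]])
E
python3 - <<'E'
from h import *
from scipy.optimize import least_squares
def obs(h):
    return [(T(317,311),(-70,0,32)),(Sd(303,305),(-70,0,32)),
 (T(80,130),(0,124,h)),(T(520,155),(0,-124,h)),(T(33,455),(-185,124,h)),(T(492,487),(-185,-124,h)),
 (Sd(20,245),(0,124,h)),(Sd(345,26),(0,-124,h)),(Sd(235,405),(-185,124,h)),(Sd(562,135),(-185,-124,h)),
 (T(140,562),(-240,50,122)),(T(368,573),(-240,-50,122))]
f=lambda p:np.concatenate([proj(o[0],W(p,l))-o[1] for o,l in obs(p[3])])
r=least_squares(f,[800,150,0,132],loss='soft_l1');p=r.x
print(p,np.degrees(p[2]));print(np.round(f(p).reshape(-1,2),1).tolist())
for n,l in dict(hinge=(0,0,66),plate=(-70,0,32),handle=(-240,0,122)).items():print(n,np.round(W(p,l),1))
print(ray("top",(353.1,202.3),66),ray("side",(270+189/3.2,130+55/3.2),66))
print(ray("top",T(317,311)[1],32),ray("side",Sd(303,305)[1],32))
for n,u in dict(oa=(512,70),ob=(612,47)).items():print(n,ray("top",(225+(u[0]-384)/2.6,180+u[1]/2.6),66))
E
```

```text
[ 7.24999235e+02  1.71357313e+02 -8.58902811e-02  1.35271362e+02] -4.921150608885458
[[0.1, -1.3], [-1.2, -3.8], [-1.3, -0.8], [0.3, -0.3], [0.4, 0.3], [0.5, -0.3], [-2.3, -0.4], [0.4, -2.7], [0.4, 4.3], [1.2, 1.5], [4.7, 1.3], [-2.6, 1.4]]
hinge [725.  171.4  66. ]
plate [655.3 177.4  32. ]
handle [485.9 191.9 122. ]
[ 506.83942682 -422.80376152   66.        ] [ 503.24396741 -417.89520842   66.        ]
[650.75414108 177.73988954  32.        ] [644.4460682  184.62812085  32.        ]
oa [ 497.25371012 -154.81854241   66.        ]
ob [ 524.43418888 -286.41263414   66.        ]
```

```bash
cat >> h.py <<'E'
from scipy.spatial.transform import Rotation as Ro
YAW=-4.9
def Rt(lean,yaw,vert):
    """lean deg from down towards heading yaw; vert=True: finger line in the lean plane, else horizontal"""
    y=np.radians(yaw);a=np.radians(lean);d=np.array([np.cos(y),np.sin(y),0]);u=np.array([0,0,1.])
    z=np.sin(a)*d-np.cos(a)*u;p=np.cos(a)*d+np.sin(a)*u
    if vert: Y=p;X=np.cross(Y,z)
    else: X=p;Y=np.cross(z,X)
    return np.c_[X,Y,z]
def plan(wps,start=None,g=0.):
    """wps: list of (tcp,R,nrows); prints rows"""
    if start is None:
        s=state();P,R=np.array(s['tcp_pos']),np.array(s['orientation'])
    else:P,R=start
    out=[]
    for tp,tR,n in wps:
        P0,R0=P.copy(),R.copy();rv=Ro.from_matrix(R0.T@tR).as_rotvec()
        for k in range(1,n+1):
            wP=P0+(tp-P0)*k/n;wR=R0@Ro.from_rotvec(rv*k/n).as_matrix()
            sh=np.round(R.T@(wP-P)/300,3);t=np.round(Ro.from_matrix(R.T@wR).as_rotvec()/.08,2)
            P=P+R@sh*300;R=R@Ro.from_rotvec(t*.08).as_matrix()
            if np.abs(t).max()>1 or np.linalg.norm(sh)>.139:print("TOO FAST",sh,t)
            out.append(' '.join('%g'%v for v in [*sh,*t,g]))
    for i in range(0,len(out),12):print('; '.join(out[i:i+12]));print()
    return P,R
E
python3 - <<'E'
from h import *
for n,a,b in [("FL",(235,405),(33,455)),("RL",(20,245),(80,130)),("RR",(345,26),(520,155)),("FR",(562,135),(492,487)),("plate",(303,305),(317,311)),("barL",(385,400),(140,568)),("barR",(568,255),(365,578))]:
    print(n,np.round(tri(Sd(*a)[1],T(*b)[1]),1))
R=Rt(25,YAW,True);c=np.array([486,193,122.])
pre=c+R[:,2]*(18.8-110)
print(pre)
plan([(np.array([360,-420,260]),np.array(state()['orientation']),6),(np.array([470,-150,260]),np.array(state()['orientation']),9),(np.array([450,100,260]),np.array(state()['orientation']),9)],g=-1)
E
```

```text
FL [550.8 309.  147.3]
RL [733.8 291.5 131.8]
RR [715.6  49.5 126.7]
FR [529.9  65.4 141. ]
plate [652.5 179.2  21.3]
barL [495.4 257.7 132.3]
barR [481.1 133.4 132.4]
[447.59807699 196.29220614 204.65527018]
0.073 -0.076 -0.031 0 0 0 -1; 0.072 -0.076 -0.03 0 0 0 -1; 0.073 -0.077 -0.031 0 0 0 -1; 0.073 -0.076 -0.03 0 0 0 -1; 0.073 -0.076 -0.031 0 0 0 -1; 0.072 -0.076 -0.03 0 0 0 -1; 0.082 -0.071 0 0 0 0 -1; 0.081 -0.071 0 0 0 0 -1; 0.082 -0.07 0 0 0 0 -1; 0.082 -0.071 0 0 0 0 -1; 0.081 -0.071 0 0 0 0 -1; 0.082 -0.071 0 0 0 0 -1

0.081 -0.07 0 0 0 0 -1; 0.082 -0.071 0 0 0 0 -1; 0.082 -0.071 0 0 0 0 -1; 0.035 -0.086 0 0 0 0 -1; 0.036 -0.086 0 0 0 0 -1; 0.035 -0.086 0 0 0 0 -1; 0.035 -0.086 0.001 0 0 0 -1; 0.035 -0.086 -0 0 0 0 -1; 0.036 -0.085 -0 0 0 0 -1; 0.035 -0.086 -0 0 0 0 -1; 0.035 -0.086 0 0 0 0 -1; 0.035 -0.086 0 0 0 0 -1
```

Hood front is about 15 mm higher than the rear, so the hood is resting on its bolt at about 0.075 rad. I refit with that angle while the arm moves over.

Request:
play_rows(commands="0.073 -0.076 -0.03 0 0 0 -1; 0.073 -0.076 -0.03 0 0 0 -1; 0.073 -0.076 -0.03 0 0 0 -1; 0.073 -0.076 -0.03 0 0 0 -1; 0.073 -0.076 -0.03 0 0 0 -1; 0.073 -0.076 -0.03 0 0 0 -1; 0.082 -0.071 0 0 0 0 -1; 0.082 -0.071 0 0 0 0 -1; 0.082 -0.071 0 0 0 0 -1; 0.082 -0.071 0 0 0 0 -1; 0.082 -0.071 0 0 0 0 -1; 0.082 -0.071 0 0 0 0 -1")

```text
clock: 1.1
tcp_pos: [434.7, -238.0, 259.4]
orientation: [[0.892, 0.453, -0.0], [0.453, -0.892, 0.0], [-0.0, -0.0, -1.0]]
force: [1.2, -0.7, 0.6]
finger_gap: 93.8
grasp_force: 0.0
```

Run:
```python
from h import *
from scipy.optimize import least_squares
def obs(q):
    c,s=np.cos(q),np.sin(q)
    H=lambda x,y,z:(c*x+s*z,y,66-s*x+c*z)
    h=66
    return [(T(317,311),(-70,0,32)),(Sd(303,305),(-70,0,32)),
 (T(80,130),H(0,124,h)),(T(520,155),H(0,-124,h)),(T(33,455),H(-185,124,h)),(T(492,487),H(-185,-124,h)),
 (Sd(20,245),H(0,124,h)),(Sd(345,26),H(0,-124,h)),(Sd(235,405),H(-185,124,h)),(Sd(562,135),H(-185,-124,h)),
 (T(135,564),H(-240,50,56)),(T(372,575),H(-240,-50,56))]
f=lambda p:np.concatenate([proj(o[0],W(p,l))-o[1] for o,l in obs(p[3])])
r=least_squares(f,[725,171,-.08,.075],loss='soft_l1');p=r.x
print(p,np.degrees(p[2]));print(np.round(f(p).reshape(-1,2),1).tolist())
print('plate',W(p,(-70,0,32)))
st()
```

```text
[ 7.19871027e+02  1.71633746e+02 -8.57600540e-02  7.18470260e-02] -4.913689144034503
[[0.0, 0.2], [0.2, -2.9], [-1.0, -0.4], [0.4, 0.1], [-0.4, -0.2], [0.2, -0.7], [-1.7, 0.7], [0.7, -1.7], [-0.4, 1.2], [1.1, -1.6], [4.3, 0.5], [-4.0, 0.6]]
plate [650.12828667 177.62959394  32.        ]
1.1 [ 434.7 -238.   259.4] [ 1.2 -0.7  0.6] 93.8 0.0
```

```bash
cat >> h.py <<'E'
HX,HY=719.9,171.6
dw=np.array([np.cos(np.radians(YAW)),np.sin(np.radians(YAW)),0]);UP=np.array([0,0,1.])
def bar(q):
    a=np.arctan2(56,240)+q;r=np.hypot(240,56)
    return np.array([HX,HY,66])-dw*r*np.cos(a)+UP*r*np.sin(a)
E
python3 - <<'E'
from h import *
R=Rt(25,YAW,True);c=bar(.075);print(c)
pre=c+R[:,2]*(18.8-100)
P=plan([(pre+[0,0,40],R,18)],g=-1)
plan([(c+R[:,2]*18.8,R,12)],start=(pre+[0,0,40],R),g=0)
E
```

```text
[485.63007504 191.68401731 139.82570356]
0.039 -0.07 0.001 -0.28 0.15 -0.69 -1; 0.043 -0.068 0 -0.27 0.16 -0.7 -1; 0.046 -0.065 -0.001 -0.28 0.15 -0.69 -1; 0.051 -0.063 -0.001 -0.28 0.16 -0.69 -1; 0.053 -0.059 -0.003 -0.27 0.15 -0.7 -1; 0.057 -0.057 -0.003 -0.28 0.15 -0.69 -1; 0.06 -0.053 -0.003 -0.28 0.16 -0.7 -1; 0.062 -0.05 -0.004 -0.27 0.15 -0.69 -1; 0.066 -0.046 -0.004 -0.28 0.15 -0.69 -1; 0.068 -0.042 -0.004 -0.28 0.16 -0.7 -1; 0.07 -0.039 -0.005 -0.27 0.15 -0.69 -1; 0.073 -0.034 -0.004 -0.28 0.16 -0.69 -1

0.074 -0.03 -0.004 -0.27 0.15 -0.7 -1; 0.076 -0.026 -0.004 -0.28 0.15 -0.69 -1; 0.077 -0.022 -0.003 -0.28 0.16 -0.69 -1; 0.078 -0.017 -0.003 -0.27 0.15 -0.7 -1; 0.079 -0.013 -0.002 -0.28 0.16 -0.69 -1; 0.08 -0.008 -0.001 -0.28 0.15 -0.7 -1

-0 -0.005 0.038 0 0 0 0; 0 -0.004 0.038 0 0 0 0; -0 -0.005 0.038 0 0 0 0; 0 -0.005 0.037 0 0 0 0; -0 -0.004 0.038 0 0 0 0; 0 -0.005 0.038 0 0 0 0; -0 -0.005 0.038 0 0 0 0; -0 -0.005 0.038 0 0 0 0; 0 -0.004 0.038 0 0 0 0; -0 -0.005 0.037 0 0 0 0; 0 -0.005 0.038 0 0 0 0; 0 -0.004 0.038 0 0 0 0
```

Request:
play_rows(commands="0.039 -0.07 0.001 -0.28 0.15 -0.69 -1; 0.043 -0.068 0 -0.28 0.15 -0.69 -1; 0.046 -0.065 -0.001 -0.28 0.15 -0.69 -1; 0.05 -0.063 -0.001 -0.28 0.16 -0.69 -1; 0.053 -0.059 -0.003 -0.27 0.15 -0.7 -1; 0.057 -0.057 -0.003 -0.28 0.15 -0.69 -1; 0.06 -0.053 -0.003 -0.28 0.16 -0.7 -1; 0.062 -0.05 -0.004 -0.27 0.15 -0.69 -1; 0.066 -0.046 -0.004 -0.28 0.15 -0.69 -1; 0.068 -0.042 -0.004 -0.28 0.16 -0.7 -1; 0.07 -0.039 -0.005 -0.27 0.15 -0.69 -1; 0.073 -0.034 -0.004 -0.28 0.16 -0.69 -1")

```text
clock: 2.1
tcp_pos: [445.4, 49.9, 255.2]
orientation: [[0.408, 0.867, 0.285], [0.912, -0.404, -0.076], [0.049, 0.291, -0.955]]
force: [1.3, 0.2, 0.0]
finger_gap: 93.9
grasp_force: 0.0
```

Request:
play_rows(commands="0.074 -0.03 -0.004 -0.27 0.15 -0.7 0; 0.076 -0.026 -0.004 -0.28 0.15 -0.69 0; 0.077 -0.022 -0.003 -0.28 0.16 -0.69 0; 0.078 -0.017 -0.003 -0.27 0.15 -0.7 0; 0.079 -0.013 -0.002 -0.28 0.16 -0.69 0; 0.08 -0.008 -0.001 -0.28 0.15 -0.7 0; 0 0 0 0 0 0 0; 0 0 0 0 0 0 0")

```text
clock: 2.77
tcp_pos: [450.9, 193.6, 252.6]
orientation: [[0.084, 0.903, 0.421], [0.996, -0.076, -0.037], [-0.001, 0.422, -0.907]]
force: [-0.0, -0.4, 0.0]
finger_gap: 47.8
grasp_force: 0.0
```

Run:
```python
from h import *
s=st();print(np.round(s['orientation'],3).tolist(),np.round(s['qpos'],1))
R=Rt(25,YAW,True);c=bar(.075)
plan([(c+R[:,2]*18.8,R,12)],g=0)
```

```text
2.77 [450.9 193.6 252.6] [-0.  -0.4  0. ] 47.8 0.0
[[0.084, 0.903, 0.421], [0.996, -0.076, -0.037], [-0.001, 0.422, -0.907]] [  4.8  -6.1 -45.1 125.5  19.8  42.8 -58.3]
0 -0.004 0.038 -0 0 0 0; 0.001 -0.005 0.037 -0 0 0 0; 0 -0.004 0.038 -0 0 0.01 0; 0 -0.005 0.038 -0 0 -0 0; 0.001 -0.004 0.037 -0 0 -0 0; 0 -0.005 0.038 -0 0 0 0; 0 -0.004 0.038 -0 0.01 0 0; 0.001 -0.005 0.038 -0 -0 0 0; -0 -0.004 0.037 -0 -0 0.01 0; 0 -0.005 0.038 -0.01 -0 -0 0; 0.001 -0.004 0.038 0 -0 0 0; -0 -0.005 0.037 0 -0 0 0
```

Works well. I descend around the bar and check the picture before closing.

Request:
play_rows(commands="0 -0.005 0.038 0 0 0 0; 0 -0.005 0.038 0 0 0 0; 0 -0.004 0.038 0 0 0 0; 0.001 -0.005 0.038 0 0 0 0; 0.001 -0.004 0.038 0 0 0 0; 0 -0.005 0.038 0 0 0 0; 0 -0.004 0.038 0 0 0 0; 0.001 -0.005 0.038 0 0 0 0; 0 -0.004 0.038 0 0 0 0; 0 -0.005 0.038 0 0 0 0; 0 -0.004 0.037 0 0 0 0; 0 -0.005 0.037 0 0 0 0")

```text
clock: 3.77
tcp_pos: [494.4, 188.3, 121.8]
orientation: [[0.089, 0.903, 0.421], [0.996, -0.079, -0.039], [-0.002, 0.422, -0.906]]
force: [0.5, -1.2, 0.3]
finger_gap: 46.9
grasp_force: 0.0
```

Run:
```python
from h import *
st()
a=grab_frame("side")[:,:,::-1][150:330,80:290];cv2.imwrite("pics/s1.png",cv2.resize(a,None,fx=3.2,fy=3.2,interpolation=cv2.INTER_CUBIC))
```

```text
3.77 [494.4 188.3 121.8] [ 0.5 -1.2  0.3] 46.9 0.0
```

View pics/s1.png

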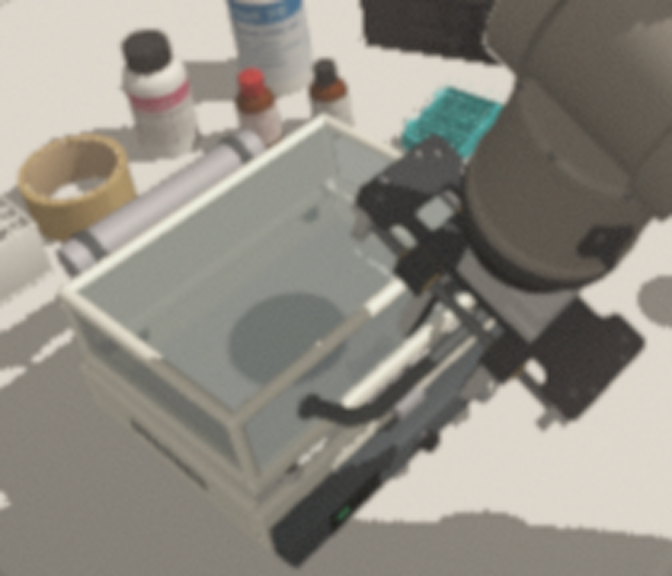

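The fingers straddle the bar at around (450,330), and the gripper body is just above the hood rim. I close.

Request:
play_rows(commands="0 0 0 0 0 0 1; 0 0 0 0 0 0 1; 0 0 0 0 0 0 1; 0 0 0 0 0 0 1; 0 0 0 0 0 0 1; 0 0 0 0 0 0 1")

```text
clock: 4.32
tcp_pos: [494.4, 189.9, 123.1]
orientation: [[0.086, 0.902, 0.422], [0.996, -0.078, -0.037], [-0.001, 0.424, -0.906]]
force: [4.8, -0.3, -0.2]
finger_gap: 11.4
grasp_force: 30.0
```

Run:
```python
from h import *
s=st();R0=np.array(s['orientation']);off=R0.T@(s['tcp_pos']-bar(.075));print(off)
w=[]
N=36
for k in range(1,N+1):
    q=.072+(1.06-.072)*k/N;R=Rt(25+30*k/N,YAW,True);w.append((bar(q)+R[:,2]*off[2],R,1))
plan(w,start=(bar(.072)+R0[:,2]*off[2],Rt(25,YAW,True)),g=1)
```

```text
4.32 [494.4 189.9 123.1] [ 4.8 -0.3 -0.2] 11.4 30.0
[-1.01988464  0.96137373 18.88299752]
0 0.016 -0.016 -0.18 -0 -0 1; 0 0.017 -0.016 -0.18 -0 0 1; 0 0.018 -0.015 -0.19 0 0 1; 0 0.018 -0.015 -0.18 0 -0 1; 0 0.019 -0.014 -0.18 0 -0 1; 0 0.019 -0.012 -0.18 0 -0 1; 0 0.02 -0.013 -0.18 0 0 1; 0 0.021 -0.011 -0.18 0 0 1; 0 0.021 -0.01 -0.19 0 -0 1; 0 0.021 -0.01 -0.18 0 -0 1; 0 0.022 -0.009 -0.18 0 -0 1; 0 0.022 -0.008 -0.18 0 0 1

0 0.022 -0.007 -0.18 0 -0 1; 0 0.023 -0.006 -0.19 0 -0 1; 0 0.022 -0.005 -0.18 0 -0 1; 0 0.023 -0.004 -0.18 0 -0 1; 0 0.024 -0.004 -0.18 0 -0 1; 0 0.023 -0.002 -0.18 0 -0 1; 0 0.023 -0.001 -0.18 0 0 1; 0 0.024 -0.001 -0.19 0 -0 1; 0 0.023 0.001 -0.18 0 -0 1; 0 0.024 0.001 -0.18 0 0 1; 0 0.023 0.002 -0.18 -0 -0 1; 0 0.023 0.004 -0.18 0 -0 1

0 0.023 0.004 -0.19 0 -0 1; 0 0.023 0.005 -0.18 0 -0 1; 0 0.023 0.006 -0.18 0 0 1; 0 0.022 0.007 -0.18 0 0 1; 0 0.022 0.008 -0.18 0 -0 1; 0 0.022 0.009 -0.18 -0 0 1; 0 0.021 0.009 -0.19 0 0 1; 0 0.021 0.011 -0.18 -0 0 1; 0 0.021 0.011 -0.18 0 0 1; 0 0.02 0.012 -0.18 0 0 1; 0 0.019 0.013 -0.18 0 -0 1; 0 0.019 0.013 -0.18 -0 0 1
```

Gripped: 11.4 mm gap, so the bar is within 1 mm of the prediction. Lifting.

Request:
play_rows(commands="0 0.016 -0.016 -0.18 0 0 1; 0 0.017 -0.016 -0.18 0 0 1; 0 0.018 -0.015 -0.18 0 0 1; 0 0.018 -0.015 -0.18 0 0 1; 0 0.019 -0.014 -0.18 0 0 1; 0 0.019 -0.013 -0.18 0 0 1; 0 0.02 -0.012 -0.18 0 0 1; 0 0.021 -0.011 -0.18 0 0 1; 0 0.021 -0.01 -0.18 0 0 1; 0 0.021 -0.01 -0.18 0 0 1; 0 0.022 -0.009 -0.18 0 0 1; 0 0.022 -0.008 -0.18 0 0 1")

```text
clock: 5.32
tcp_pos: [532.8, 186.2, 197.1]
orientation: [[0.086, 0.816, 0.571], [0.996, -0.069, -0.051], [-0.002, 0.574, -0.819]]
force: [-10.7, -1.9, 3.3]
finger_gap: 10.9
grasp_force: 30.0
```

```bash
cat >> h.py <<'E'
def ang():
    s=st();R=np.array(s['orientation']);b=s['tcp_pos']-R[:,2]*18.8
    v=b-np.array([HX,HY,66]);q=np.arctan2(v[2],-v@dw)-np.arctan2(56,240)
    lean=np.degrees(np.arctan2(R[:,2]@dw,-R[2,2]));print('q',round(q,3),'r',round(np.hypot(v[2],v@dw),1),'lat',round(v@np.array([-dw[1],dw[0],0]),1),'lean',round(lean,1));return q,lean
E
python3 - <<'E'
from h import *
ang()
E
```

```text
5.32 [532.8 186.2 197.1] [-10.7  -1.9   3.3] 10.9 30.0
q 0.407 r 246.6 lat -1.4 lean 35.0
```

Request:
play_rows(commands="0 0.022 -0.007 -0.18 0 0 1; 0 0.022 -0.006 -0.18 0 0 1; 0 0.022 -0.005 -0.18 0 0 1; 0 0.023 -0.004 -0.18 0 0 1; 0 0.023 -0.004 -0.18 0 0 1; 0 0.023 -0.002 -0.18 0 0 1; 0 0.023 -0.001 -0.18 0 0 1; 0 0.023 -0.001 -0.18 0 0 1; 0 0.023 0.001 -0.18 0 0 1; 0 0.023 0.001 -0.18 0 0 1; 0 0.023 0.002 -0.18 0 0 1; 0 0.023 0.004 -0.18 0 0 1")

```text
clock: 6.32
tcp_pos: [592.8, 180.9, 254.8]
orientation: [[0.087, 0.705, 0.703], [0.996, -0.06, -0.063], [-0.002, 0.706, -0.708]]
force: [-5.4, -5.5, 2.6]
finger_gap: 11.1
grasp_force: 30.0
```

Run:
```python
from h import *
q,l=ang()
w=[];N=12
for k in range(1,N+1):
    R=Rt(l+(55-l)*k/N,YAW,True);w.append((bar(q+(1.06-q)*k/N)+R[:,2]*18.8,R,1))
plan(w,start=(bar(q)+Rt(l,YAW,True)[:,2]*18.8,Rt(l,YAW,True)),g=1)
```

```text
6.32 [592.8 180.9 254.8] [-5.4 -5.5  2.6] 11.1 30.0
q 0.733 r 246.3 lat -1.6 lean 44.9
-0 0.023 0.004 -0.18 -0 0 1; -0 0.023 0.005 -0.19 0 0 1; -0 0.022 0.006 -0.18 -0 -0 1; -0 0.022 0.007 -0.18 -0 0 1; -0 0.022 0.008 -0.19 0 -0 1; -0 0.022 0.009 -0.18 0 -0 1; -0 0.021 0.009 -0.18 0 0 1; -0 0.021 0.011 -0.18 0 0 1; -0 0.02 0.011 -0.19 -0 0 1; -0 0.02 0.012 -0.18 -0 -0 1; -0 0.019 0.013 -0.18 0 0 1; -0 0.019 0.013 -0.19 0 0 1
```

Request:
play_rows(commands="0 0.023 0.004 -0.18 0 0 1; 0 0.023 0.005 -0.19 0 0 1; 0 0.022 0.006 -0.18 0 0 1; 0 0.022 0.007 -0.18 0 0 1; 0 0.022 0.008 -0.18 0 0 1; 0 0.022 0.009 -0.18 0 0 1; 0 0.021 0.009 -0.18 0 0 1; 0 0.021 0.011 -0.18 0 0 1; 0 0.02 0.011 -0.18 0 0 1; 0 0.02 0.012 -0.18 0 0 1; 0 0.019 0.013 -0.18 0 0 1; 0 0.019 0.013 -0.18 0 0 1")

```text
clock: 7.32
tcp_pos: [667.3, 174.3, 291.6]
orientation: [[0.087, 0.573, 0.815], [0.996, -0.049, -0.072], [-0.001, 0.818, -0.575]]
force: [-1.2, -6.1, -1.0]
finger_gap: 11.2
grasp_force: 30.0
```

Run:
```python
from h import *
q,l=ang()
```

```text
7.32 [667.3 174.3 291.6] [-1.2 -6.1 -1. ] 11.2 30.0
q 1.061 r 246.0 lat -1.8 lean 54.9
```

Request:
play_rows(commands="0 0 0 0 0 0 -0.3; 0 0 0 0 0 0 -0.3; 0 0 -0.02 0 0 0 -0.3; 0 0 -0.05 0 0 0 -0.3; 0 0 -0.08 0 0 0 -0.3; 0 0 -0.1 0 0 0 -0.3; 0 0 -0.1 0 0 0 -0.3; 0 0 -0.1 0 0 0 -0.3; 0 0 0 0 0 0 -1; 0 0 0 0 0 0 -1; 0 0 0 0 0 0 -1; 0 0 0 0 0 0 -1")

```text
clock: 8.32
tcp_pos: [556.9, 184.6, 368.1]
orientation: [[0.086, 0.576, 0.813], [0.996, -0.048, -0.071], [-0.001, 0.816, -0.578]]
force: [0.6, -0.2, 0.6]
finger_gap: 84.1
grasp_force: 0.0
```

Run:
```python
from h import *
s=st();print(np.round(s['qpos'],1))
a=grab_frame("side")[:,:,::-1][60:330,60:390];cv2.imwrite("pics/s2.png",cv2.resize(a,None,fx=2,fy=2,interpolation=cv2.INTER_CUBIC))
```

```text
8.32 [556.9 184.6 368.1] [ 0.6 -0.2  0.6] 84.1 0.0
[ -1.9  -9.5 -41.7 128.6  64.   37.  -96.5]
```

View pics/s2.png

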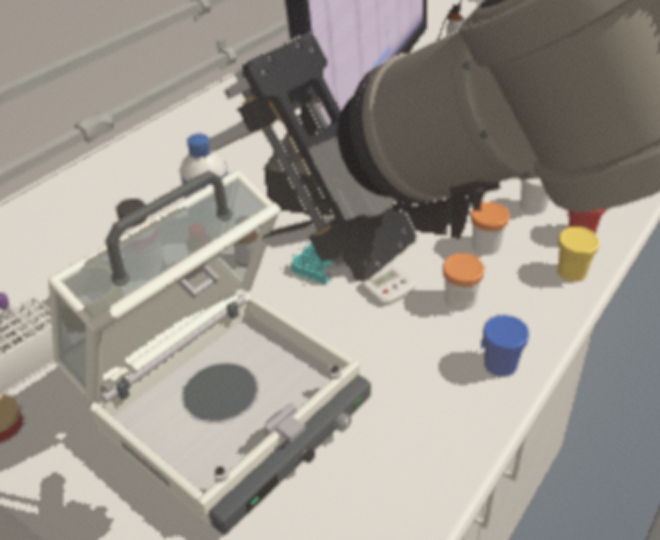

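Hood rests open on its stop, and the plate is visible at crop (220,391). The arm is clear. Next I refine the cup and plate positions and plan the route to the white cup.

Run:
```python
from h import *
print('plate',ray("side",(170,255.5),32))
b=cv2.imread("pics/top0.png",0)
for n,(u,v) in dict(white=(353,202),oa=(274,207),ob=(312,198)).items():
    x0,y0=u-22,v-22;c=cv2.resize(b[y0:y0+44,x0:x0+44],None,fx=8,fy=8,interpolation=cv2.INTER_CUBIC)
    h=cv2.HoughCircles(c,cv2.HOUGH_GRADIENT,1,60,param1=60,param2=15,minRadius=65,maxRadius=90)
    for q in ([] if h is None else h[0][:3]):print(n,q[2]/8,np.round(ray("top",(x0+q[0]/8-.44,y0+q[1]/8-.44),66),1))
R=Rt(33,-35,False);c=np.array([505.5,-421,52])
t=c+R[:,2]*18.8;s=state();R0=np.array(s['orientation'])
Rm=R0@Ro.from_rotvec(Ro.from_matrix(R0.T@R).as_rotvec()*.5).as_matrix()
P=plan([(np.array([470,20,330]),Rm,14),(np.array([430,-230,300]),R,14),(t+[0,0,100],R,8)],g=-1)
```

```text
plate [647.58043937 183.90357482  32.        ]
white 8.4625 [ 506.6 -423.7   66. ]
oa 8.9 [ 497.4 -154.    66. ]
ob 8.2 [ 525.1 -286.6   66. ]
-0.041 -0.017 -0.009 0 -0.27 0.85 -1; -0.042 -0.015 -0.008 0 -0.27 0.86 -1; -0.043 -0.012 -0.007 0.01 -0.27 0.85 -1; -0.044 -0.008 -0.006 -0 -0.27 0.85 -1; -0.045 -0.006 -0.005 -0 -0.28 0.86 -1; -0.045 -0.003 -0.004 0 -0.27 0.85 -1; -0.045 0.001 -0.003 0 -0.27 0.85 -1; -0.045 0.003 -0.003 0.01 -0.27 0.86 -1; -0.044 0.007 -0.001 -0 -0.27 0.85 -1; -0.045 0.01 0 0 -0.27 0.85 -1; -0.043 0.012 0.001 0 -0.27 0.85 -1; -0.042 0.016 0.001 0 -0.27 0.86 -1

-0.042 0.018 0.003 0.01 -0.27 0.85 -1; -0.039 0.022 0.003 -0 -0.27 0.85 -1; -0.039 0.043 0.017 0 -0.27 0.85 -1; -0.036 0.046 0.018 0 -0.27 0.86 -1; -0.032 0.048 0.018 0.01 -0.27 0.85 -1; -0.028 0.05 0.02 -0 -0.28 0.85 -1; -0.024 0.052 0.019 -0 -0.27 0.86 -1; -0.02 0.054 0.02 0 -0.27 0.85 -1; -0.016 0.055 0.021 0 -0.27 0.85 -1; -0.012 0.056 0.021 0 -0.27 0.86 -1; -0.008 0.056 0.021 0.01 -0.27 0.85 -1; -0.003 0.057 0.021 -0 -0.27 0.86 -1

0.001 0.057 0.022 -0 -0.27 0.85 -1; 0.005 0.056 0.021 0 -0.28 0.85 -1; 0.01 0.056 0.021 0 -0.27 0.86 -1; 0.014 0.056 0.021 0.01 -0.27 0.85 -1; 0.026 0.047 0.098 -0 0 -0 -1; 0.027 0.047 0.099 -0 0 -0 -1; 0.026 0.047 0.098 -0 0 -0 -1; 0.026 0.048 0.098 -0 0 -0 -1; 0.027 0.047 0.099 -0 0 -0 -1; 0.026 0.047 0.098 -0 0 -0 -1; 0.026 0.047 0.099 -0 0 -0 -1; 0.027 0.047 0.098 -0 0 -0 -1
```

Request:
play_rows(commands="-0.041 -0.017 -0.009 0 -0.27 0.85 -1; -0.042 -0.015 -0.008 0 -0.27 0.85 -1; -0.043 -0.012 -0.007 0 -0.27 0.85 -1; -0.044 -0.008 -0.006 0 -0.27 0.85 -1; -0.045 -0.006 -0.005 0 -0.28 0.85 -1; -0.045 -0.003 -0.004 0 -0.27 0.85 -1; -0.045 0.001 -0.003 0 -0.27 0.85 -1; -0.045 0.003 -0.003 0 -0.27 0.86 -1; -0.044 0.007 -0.001 0 -0.27 0.85 -1; -0.045 0.01 0 0 -0.27 0.85 -1; -0.043 0.012 0.001 0 -0.27 0.85 -1; -0.042 0.016 0.001 0 -0.27 0.86 -1")

```text
clock: 9.37
tcp_pos: [482.2, 43.0, 335.2]
orientation: [[0.66, 0.25, 0.709], [0.597, -0.747, -0.293], [0.456, 0.617, -0.642]]
force: [-0.1, -0.0, 0.4]
finger_gap: 93.7
grasp_force: 0.0
```

Request:
play_rows(commands="-0.042 0.018 0.003 0 -0.27 0.85 -1; -0.039 0.022 0.003 0 -0.27 0.85 -1; -0.039 0.043 0.017 0 -0.27 0.85 -1; -0.036 0.046 0.018 0 -0.27 0.86 -1; -0.032 0.048 0.018 0 -0.27 0.85 -1; -0.028 0.05 0.02 0 -0.28 0.85 -1; -0.024 0.052 0.019 0 -0.27 0.86 -1; -0.02 0.054 0.02 0 -0.27 0.85 -1; -0.016 0.055 0.021 0 -0.27 0.85 -1; -0.012 0.056 0.021 0 -0.27 0.86 -1; -0.008 0.056 0.021 0 -0.27 0.85 -1; -0.003 0.057 0.021 0 -0.27 0.86 -1")

```text
clock: 10.37
tcp_pos: [441.2, -159.7, 309.0]
orientation: [[0.773, -0.377, 0.51], [-0.216, -0.913, -0.346], [0.596, 0.157, -0.787]]
force: [1.0, 0.2, 0.4]
finger_gap: 94.2
grasp_force: 0.0
```

Run:
```python
from h import *
s=st();print(np.round(s['orientation'],2).tolist(),np.round(s['qpos'],1))
R=Rt(33,-35,False);c=np.array([506,-423,52]);t=c+R[:,2]*18.8
plan([(t+[0,0,100],R,12),(t,R,10)],g=-1)
```

```text
10.37 [ 441.2 -159.7  309. ] [1.  0.2 0.4] 94.2 0.0
[[0.77, -0.38, 0.51], [-0.22, -0.91, -0.35], [0.6, 0.16, -0.79]] [  11.7  -20.   -13.6  134.9   29.3   36.5 -131.2]
0.003 0.053 0.074 0 -0.09 0.28 -1; 0.005 0.053 0.074 0.01 -0.1 0.28 -1; 0.007 0.053 0.074 -0 -0.09 0.28 -1; 0.009 0.053 0.074 0 -0.09 0.28 -1; 0.01 0.052 0.074 0.01 -0.09 0.28 -1; 0.012 0.052 0.073 -0 -0.1 0.29 -1; 0.013 0.052 0.074 0 -0.09 0.28 -1; 0.016 0.052 0.073 0 -0.09 0.28 -1; 0.017 0.051 0.074 0.01 -0.09 0.28 -1; 0.019 0.051 0.073 -0 -0.1 0.28 -1; 0.02 0.051 0.073 0 -0.09 0.28 -1; 0.022 0.05 0.073 0.01 -0.09 0.28 -1

-0.018 0 0.028 -0 -0 0 -1; -0.018 0 0.028 -0 -0 0 -1; -0.018 0 0.028 -0 -0 0 -1; -0.018 0 0.028 -0 -0 0 -1; -0.019 0 0.028 -0 -0 0 -1; -0.018 0 0.028 -0 -0 0 -1; -0.018 0 0.028 -0 -0 0 -1; -0.018 0 0.028 -0 -0 0 -1; -0.018 0 0.027 -0 -0 0 -1; -0.018 0 0.028 -0 -0 0 -1
```

Request:
play_rows(commands="0 0 0 0 0 1 -1; 0 0 0 0 0 1 -1; 0 0 0 0 0 0 -1")

```text
clock: 10.62
tcp_pos: [441.3, -159.1, 309.1]
orientation: [[0.702, -0.496, 0.51], [-0.36, -0.866, -0.346], [0.614, 0.059, -0.787]]
force: [-0.1, -0.5, 0.7]
finger_gap: 94.1
grasp_force: 0.0
```

Run:
```python
from h import *
s=st();print(np.round(s['orientation'],2).tolist(),np.round(s['qpos'],1))
```

```text
10.62 [ 441.3 -159.1  309.1] [-0.1 -0.5  0.7] 94.1 0.0
[[0.7, -0.5, 0.51], [-0.36, -0.87, -0.35], [0.61, 0.06, -0.79]] [  14.   -20.   -15.4  134.9   28.2   36.  -139.5]
```

Turning about +z lowers j7 towards its limit. I use the half-turn-equivalent grasp instead, turning about −z.

```bash
cat >> h.py <<'E'
def Rf(lean,yaw): return Rt(lean,yaw,False)@np.diag([-1,-1,1.])
E
python3 - <<'E'
from h import *
R=Rf(33,-35);Rh=R@Ro.from_rotvec([0,0,np.pi/2]).as_matrix();c=np.array([506,-423,52]);t=c+R[:,2]*18.8
plan([(np.array([445,-290,270]),Rh,18),(t+[0,0,100],R,21)],g=-1)
E
```

```text
TOO FAST [0.005 0.02  0.014] [ 0.05 -0.05 -1.01]
TOO FAST [0.003 0.021 0.015] [ 0.04 -0.05 -1.02]
TOO FAST [0.001 0.021 0.014] [ 0.05 -0.05 -1.01]
TOO FAST [0.    0.021 0.014] [ 0.04 -0.05 -1.02]
TOO FAST [-0.001  0.021  0.014] [ 0.05 -0.05 -1.01]
TOO FAST [-0.004  0.02   0.014] [ 0.04 -0.05 -1.02]
TOO FAST [-0.005  0.021  0.014] [ 0.05 -0.05 -1.01]
TOO FAST [-0.006  0.02   0.014] [ 0.05 -0.05 -1.02]
TOO FAST [-0.008  0.019  0.014] [ 0.04 -0.05 -1.01]
TOO FAST [-0.01   0.019  0.014] [ 0.05 -0.05 -1.02]
TOO FAST [-0.011  0.018  0.014] [ 0.04 -0.05 -1.01]
TOO FAST [-0.013  0.017  0.014] [ 0.05 -0.05 -1.02]
TOO FAST [-0.014  0.017  0.014] [ 0.05 -0.05 -1.01]
TOO FAST [-0.014  0.015  0.013] [ 0.04 -0.05 -1.02]
TOO FAST [-0.017  0.013  0.014] [ 0.05 -0.05 -1.01]
TOO FAST [-0.017  0.013  0.014] [ 0.04 -0.05 -1.02]
TOO FAST [-0.018  0.011  0.014] [ 0.05 -0.05 -1.01]
TOO FAST [-0.019  0.01   0.014] [ 0.04 -0.05 -1.02]
0.005 0.02 0.014 0.05 -0.05 -1.01 -1; 0.003 0.021 0.015 0.04 -0.05 -1.02 -1; 0.001 0.021 0.014 0.05 -0.05 -1.01 -1; 0 0.021 0.014 0.04 -0.05 -1.02 -1; -0.001 0.021 0.014 0.05 -
[... 516 characters left out ...]
0.05 -1.02 -1; -0.012 0.007 0.03 0 0 -0.93 -1; -0.012 0.005 0.029 0 0 -0.94 -1; -0.012 0.005 0.03 0 0 -0.93 -1; -0.013 0.004 0.029 0 0 -0.94 -1; -0.014 0.003 0.03 0 0 -0.93 -1; -0.013 0.002 0.03 0 0 -0.94 -1

-0.013 0 0.029 0 0 -0.93 -1; -0.014 0 0.03 0 0 -0.94 -1; -0.013 -0.001 0.029 0 0 -0.93 -1; -0.013 -0.002 0.03 0 0 -0.94 -1; -0.013 -0.003 0.03 0 0 -0.93 -1; -0.013 -0.004 0.029 0 0 -0.94 -1; -0.013 -0.006 0.03 0 0 -0.93 -1; -0.012 -0.005 0.029 0 0 -0.94 -1; -0.011 -0.007 0.03 0 0 -0.93 -1; -0.011 -0.008 0.029 0 0 -0.94 -1; -0.011 -0.009 0.03 0 0 -0.93 -1; -0.009 -0.009 0.03 0 0 -0.94 -1

-0.009 -0.01 0.029 0 0 -0.93 -1; -0.009 -0.01 0.03 0 0 -0.94 -1; -0.007 -0.012 0.029 0 0.01 -0.93 -1
```

Request:
play_rows(commands="0.005 0.02 0.014 0.05 -0.05 -1 -1; 0.003 0.021 0.015 0.04 -0.05 -1 -1; 0.001 0.021 0.014 0.05 -0.05 -1 -1; 0 0.021 0.014 0.04 -0.05 -1 -1; -0.001 0.021 0.014 0.05 -0.05 -1 -1; -0.004 0.02 0.014 0.04 -0.05 -1 -1; -0.005 0.021 0.014 0.05 -0.05 -1 -1; -0.006 0.02 0.014 0.05 -0.05 -1 -1; -0.008 0.019 0.014 0.04 -0.05 -1 -1; -0.01 0.019 0.014 0.05 -0.05 -1 -1; -0.011 0.018 0.014 0.04 -0.05 -1 -1; -0.013 0.017 0.014 0.05 -0.05 -1 -1")

```text
clock: 11.62
tcp_pos: [443.7, -246.2, 283.0]
orientation: [[0.816, 0.33, 0.475], [0.506, -0.805, -0.31], [0.28, 0.494, -0.823]]
force: [-0.8, 0.1, 0.0]
finger_gap: 94.0
grasp_force: 0.0
```

Request:
play_rows(commands="-0.014 0.017 0.014 0.05 -0.05 -1 -1; -0.014 0.015 0.013 0.04 -0.05 -1 -1; -0.017 0.013 0.014 0.05 -0.05 -1 -1; -0.017 0.013 0.014 0.04 -0.05 -1 -1; -0.018 0.011 0.014 0.05 -0.05 -1 -1; -0.019 0.01 0.014 0.04 -0.05 -1 -1; -0.012 0.007 0.03 0 0 -0.94 -1; -0.012 0.005 0.03 0 0 -0.94 -1; -0.012 0.005 0.03 0 0 -0.94 -1; -0.013 0.004 0.03 0 0 -0.94 -1; -0.014 0.003 0.03 0 0 -0.94 -1; -0.013 0.002 0.03 0 0 -0.94 -1")

```text
clock: 12.62
tcp_pos: [464.8, -329.9, 230.9]
orientation: [[0.224, 0.866, 0.447], [0.946, -0.084, -0.312], [-0.233, 0.493, -0.838]]
force: [0.4, 0.3, -0.1]
finger_gap: 94.0
grasp_force: 0.0
```

Run:
```python
from h import *
s=st();print(np.round(s['qpos'],1))
R=Rf(33,-35);c=np.array([506,-423,52]);t=c+R[:,2]*18.8
plan([(t+[0,0,90],R,17),(t,R,7)],g=-1)
```

```text
12.62 [ 464.8 -329.9  230.9] [ 0.4  0.3 -0.1] 94.0 0.0
[-14.4  -6.5  38.4 132.   25.7  22.3  -5.9]
-0.011 -0 0.028 0 0 -0.83 -1; -0.012 -0.001 0.027 0 0 -0.83 -1; -0.011 -0.002 0.028 0 0 -0.83 -1; -0.011 -0.002 0.027 0 0 -0.83 -1; -0.011 -0.003 0.028 0 0 -0.83 -1; -0.011 -0.004 0.028 0.01 0 -0.83 -1; -0.011 -0.004 0.027 -0 0 -0.83 -1; -0.01 -0.005 0.028 -0 0 -0.83 -1; -0.009 -0.006 0.028 -0 0 -0.83 -1; -0.01 -0.007 0.027 -0 0 -0.83 -1; -0.009 -0.007 0.028 -0 0.01 -0.83 -1; -0.008 -0.007 0.027 0 -0 -0.83 -1

-0.008 -0.009 0.028 0 -0 -0.83 -1; -0.008 -0.008 0.028 0 -0 -0.83 -1; -0.006 -0.009 0.027 0 -0 -0.83 -1; -0.006 -0.01 0.028 0.01 -0 -0.83 -1; -0.006 -0.01 0.028 -0 -0 -0.83 -1; 0.023 -0 0.036 -0 -0 0 -1; 0.024 -0 0.036 -0 -0 0 -1; 0.023 -0 0.036 -0 -0 0 -1; 0.023 -0 0.036 -0 -0 0 -1; 0.024 -0 0.035 -0 -0 0 -1; 0.023 -0 0.036 -0 -0 0 -1; 0.023 -0 0.036 -0 -0 0 -1
```

Request:
play_rows(commands="-0.011 0 0.028 0 0 -0.83 -1; -0.011 -0.001 0.028 0 0 -0.83 -1; -0.011 -0.002 0.028 0 0 -0.83 -1; -0.011 -0.002 0.028 0 0 -0.83 -1; -0.011 -0.003 0.028 0 0 -0.83 -1; -0.011 -0.004 0.028 0 0 -0.83 -1; -0.011 -0.004 0.027 0 0 -0.83 -1; -0.01 -0.005 0.028 0 0 -0.83 -1; -0.009 -0.006 0.028 0 0 -0.83 -1; -0.01 -0.007 0.027 0 0 -0.83 -1; -0.009 -0.007 0.028 0 0 -0.83 -1; -0.008 -0.007 0.027 0 0 -0.83 -1")

```text
clock: 13.62
tcp_pos: [499.0, -397.5, 157.0]
orientation: [[-0.451, 0.772, 0.447], [0.732, 0.607, -0.311], [-0.511, 0.187, -0.839]]
force: [0.1, 0.5, -0.2]
finger_gap: 93.8
grasp_force: 0.0
```

Request:
play_rows(commands="-0.008 -0.009 0.028 0 0 -0.83 -1; -0.008 -0.008 0.028 0 0 -0.83 -1; -0.006 -0.009 0.027 0 0 -0.83 -1; -0.006 -0.01 0.028 0 0 -0.83 -1; -0.006 -0.01 0.028 0 0 -0.83 -1; 0 0 0 0 0 0 -1; 0 0 0 0 0 0 -1")

```text
clock: 14.2
tcp_pos: [510.9, -422.4, 129.5]
orientation: [[-0.65, 0.615, 0.447], [0.533, 0.787, -0.31], [-0.542, 0.037, -0.839]]
force: [0.1, -0.0, -0.2]
finger_gap: 94.0
grasp_force: 0.0
```

Run:
```python
from h import *
s=st();print(np.round(s['qpos'],1))
R=Rf(33,-35);c=np.array([506,-423,52]);t=c+R[:,2]*18.8
plan([(t,R,12)],g=-1)
a=grab_frame("side")[:,:,::-1][80:230,270:410];b=grab_frame("top")[:,:,::-1][160:260,250:390]
o=np.zeros((450,900,3),np.uint8);o[:,:420]=cv2.resize(a,(420,450),interpolation=cv2.INTER_CUBIC);o[:300,440:860]=cv2.resize(b,(420,300),interpolation=cv2.INTER_CUBIC);cv2.imwrite("pics/s3.png",o[:,:800])
```

```text
14.2 [ 510.9 -422.4  129.5] [ 0.1 -0.  -0.2] 94.0 0.0
[  9.5  17.   28.2 126.5 -56.2   9.3 139.3]
0.012 -0.002 0.023 0 -0 -0.07 -1; 0.013 -0.001 0.022 0.01 -0 -0.06 -1; 0.012 -0.002 0.023 -0 -0 -0.07 -1; 0.013 -0.002 0.023 0 -0.01 -0.07 -1; 0.012 -0.001 0.023 0 0 -0.06 -1; 0.013 -0.002 0.022 0.01 0 -0.07 -1; 0.012 -0.001 0.023 -0 -0 -0.07 -1; 0.013 -0.001 0.023 0 -0 -0.06 -1; 0.013 -0.001 0.023 0 -0 -0.07 -1; 0.012 -0.002 0.022 0.01 -0.01 -0.07 -1; 0.013 -0.001 0.023 -0 0 -0.06 -1; 0.012 -0.001 0.023 0 0 -0.07 -1
```

View pics/s3.png

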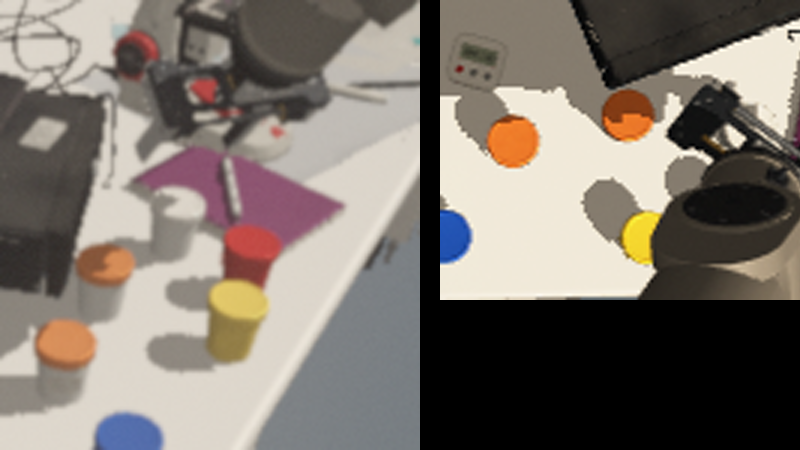

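The white lid is confirmed in the side crop at (178,200), now lit white. But j6 and j5 have run onto their limits: the tool lines up with the forearm here. I fit a quick kinematic model from the recorded poses to choose a healthy posture.

```bash
cat > kin.py <<'E'
from h import *
from scipy.optimize import least_squares
import itertools
Z=lambda a:Ro.from_euler('z',a,degrees=True).as_matrix();Y=lambda a:Ro.from_euler('y',a,degrees=True).as_matrix()
def fk(q,p,s):
    # p: h0,L1,L2,L3,a1,a3(offset x elbow),phi, a6
    M=Z(s[0]*q[0]);P=np.array([0,0,p[0]])+M@[p[4],0,0]
    M=M@Y(q[1])@Z(s[1]*q[2]);P=P+M@[p[5],0,p[1]]
    M=M@Y(q[3]);P=P+M@[-p[5],0,0];M=M@Z(s[2]*q[4]);P=P+M@[0,0,p[2]]
    M=M@Y(q[5]);P=P+M@[p[7],0,0];M=M@Z(s[3]*q[6]+p[6]);P=P+M@[0,0,p[3]]
    return P,M
D=[([54.517,24.414,4.234,92.017,-1.954,63.644,-3.845],(305.5,-601.8,205.5)),([4.8,-6.1,-45.1,125.5,19.8,42.8,-58.3],(450.9,193.6,252.6)),
([-1.9,-9.5,-41.7,128.6,64,37,-96.5],(556.9,184.6,368.1)),([11.7,-20,-13.6,134.9,29.3,36.5,-131.2],(441.2,-159.7,309)),([14,-20,-15.4,134.9,28.2,36,-139.5],(441.3,-159.1,309.1)),
([-14.4,-6.5,38.4,132,25.7,22.3,-5.9],(464.8,-329.9,230.9)),([9.5,17,28.2,126.5,-56.2,9.3,139.3],(510.9,-422.4,129.5))]
ZZ=[(0,0,-1),(.421,-.037,-.907),(.813,-.071,-.578),(.51,-.346,-.787),(.51,-.346,-.787),(.447,-.312,-.838),(.447,-.31,-.839)]
if __name__=="__main__":
    best=[]
    X1=np.array([.892,.453,0]);X6=np.array([.224,.946,-.233]);X7=np.array([-.65,.533,-.542]);X2=np.array([.084,.996,-.001])
    for s in itertools.product((1,-1),repeat=4):
        def f(p):
            e=[]
            for (q,t),z in zip(D,ZZ):
                P,M=fk(q,p,s);e+=list((P-t)/10)+list((M[:,2]-z)*10)
            for i,x in((0,X1),(5,X6),(6,X7),(1,X2)): e+=list((fk(D[i][0],p,s)[1][:,0]-x)*10)
            return np.array(e)
        for ph in(0,90,180,270):
            r=least_squares(f,[350,420,400,300,0,0,ph,0]);best.append((r.cost,s,np.round(r.x,1).tolist()))
    best.sort(key=lambda b:b[0]);print(best[:3])
E
python3 kin.py
```

```text
[(np.float64(50.8702456947392), (-1, -1, -1, -1), [464.7, 687.3, 609.2, 564.0, -54.2, -101.0, 90.0, -28.5]), (np.float64(50.870245694739225), (-1, -1, -1, -1), [464.7, 687.3, 609.2, 564.0, -54.2, -101.0, 90.0, -28.5]), (np.float64(50.87024569474001), (-1, -1, -1, -1), [464.7, 687.3, 609.2, 564.0, -54.2, -101.0, 90.0, -28.5])]
```

```bash
cat > k2.py <<'E'
from kin import *
s=(-1,-1,-1,-1)
X={0:(.892,.453,0),1:(.084,.996,-.001),2:(.086,.996,-.001),3:(.773,-.216,.596),4:(.702,-.36,.614),5:(.224,.946,-.233),6:(-.65,.533,-.542)}
def fk2(q,p):
    M=Z(s[0]*q[0]+p[8]);P=np.array([p[9],p[10],p[0]])+M@[p[4],0,0]
    M=M@Y(q[1])@Z(s[1]*q[2]);P=P+M@[p[5],p[12],p[1]]
    M=M@Y(q[3]);P=P+M@[p[11],p[13],0];M=M@Z(s[2]*q[4]);P=P+M@[0,0,p[2]]
    M=M@Y(q[5]);P=P+M@[p[7],0,0];M=M@Z(s[3]*q[6]+p[6]);P=P+M@[0,0,p[3]]
    return P,M
lam=np.array([.0]*4+[.005]*2+[0]+[.005]*2+[.005]*5)
def f(p,full=True):
    e=[]
    for i,((q,t),z) in enumerate(zip(D,ZZ)):
        P,M=fk2(q,p);e+=list((P-t)/10)+list((M[:,2]-z)*10)+list((M[:,0]-np.array(X[i]))*10)
    return np.r_[e,lam*p] if full else np.array(e)
r=least_squares(f,[350,420,400,300,0,0,90,0,0,0,0,0,0,0])
KP=r.x
if __name__=="__main__":
    print(r.cost,np.round(KP,1));print(np.round(f(KP,False).reshape(7,9),2))
E
python3 k2.py
```

```text
0.8335045442376956 [ 2.743e+02  5.305e+02  4.659e+02  3.742e+02  1.030e+01 -1.600e+00
  8.960e+01 -3.100e+00 -5.000e-01 -1.310e+01 -2.170e+01 -3.030e+01
 -1.750e+01 -1.750e+01]
[[ 0.15  0.07 -0.04  0.    0.    0.    0.01 -0.02  0.  ]
 [-0.07 -0.04 -0.17 -0.02 -0.04  0.    0.02  0.   -0.05]
 [-0.11  0.12  0.   -0.01 -0.08 -0.01  0.05 -0.   -0.07]
 [ 0.34 -0.01  0.04 -0.03 -0.05 -0.    0.01 -0.01 -0.01]
 [ 0.37 -0.06 -0.04 -0.04 -0.05 -0.01  0.01 -0.01 -0.01]
 [-1.    0.17  0.07 -0.04 -0.05 -0.    0.03 -0.01 -0.04]
 [ 0.32 -0.24  0.13 -0.03 -0.03 -0.01 -0.   -0.01 -0.  ]]
```

```bash
cat > ik.py <<'E'
from k2 import *
lo=np.array([-163.25,-28.42,-70.27,12.13,-58.53,9.26,-156.51]);hi=np.array([163.25,122.38,78.77,141.07,238.53,117.41,156.51])
def ik(P,R,q0):
    g=lambda q:np.r_[(fk2(q,KP)[0]-P)/2,(fk2(q,KP)[1]-R).ravel()*100,(q-q0)*.003,np.maximum(0,12-np.minimum(q-lo,hi-q))*.05]
    r=least_squares(g,q0,bounds=(lo+.5,hi-.5));q=r.x;e=np.linalg.norm(fk2(q,KP)[0]-P)+np.linalg.norm(fk2(q,KP)[1]-R)*100
    return q,e,np.minimum(q-lo,hi-q).min()
E
python3 - <<'E'
from ik import *
q7=np.array(D[6][0]);cup=np.array([506,-423,52.]);pl=np.array([650,178.,84]);
seeds=[q7,np.array(D[3][0]),np.array([20,10,10,125,30,25,49]),np.array([20,10,-20,125,60,25,-60.])]
seeds=[np.clip(x,lo+1,hi-1) for x in seeds]
for L in (27,33,40):
  for flip in(0,1):
    F=(lambda y:Rf(L,y)) if flip else (lambda y:Rt(L,y,False))
    for y1 in(-75,-55,-35,-15,5):
      b=max((ik(cup+F(y1)[:,2]*18.8,F(y1),x) for x in seeds),key=lambda r:(r[1]<3)*100+r[2])
      print('pick',L,flip,y1,np.round(b[0]),'err',round(b[1],1),'m',round(b[2],1))
    for y2 in(-20,-5,10):
      b=max((ik(pl+F(y2)[:,2]*18.8,F(y2),x) for x in seeds),key=lambda r:(r[1]<3)*100+r[2])
      print('   place',L,flip,y2,np.round(b[0]),'err',round(b[1],1),'m',round(b[2],1))
E
```

```text
pick 27 0 -75 [-16.  43.  55. 119. -47.  19. -98.] err 0.0 m 9.3
pick 27 0 -55 [ 23.  26.   5. 127.  89.  10. 156.] err 13.6 m 0.5
pick 27 0 -35 [  51.   26.  -21.  125.   68.   10. -156.] err 0.2 m 0.5
pick 27 0 -15 [  84.   37.  -57.  122.   68.   21. -127.] err 0.0 m 11.3
pick 27 0 5 [ 52.  29.  -9. 118. -47.  22.   1.] err 0.0 m 12.0
   place 27 0 -20 [ -70.   44.   57.  114.  -42.   24. -102.] err 0.0 m 14.6
   place 27 0 -5 [-63.  36.  48. 117. -48.  17. -77.] err 0.0 m 8.2
   place 27 0 10 [ -13.   25.  -12.  119.   47.   15. -147.] err 0.0 m 5.3
pick 27 1 -75 [ 35.  28. -16. 119.  64.  32. -18.] err 0.0 m 21.7
pick 27 1 -55 [ 44.  26. -20. 124.  73.  21.  -5.] err 0.0 m 11.9
pick 27 1 -35 [ 69.  30. -44. 125.  80.  21.  15.] err 0.0 m 11.6
pick 27 1 -15 [ 84.  37. -58. 122.  68.  21.  53.] err 0.0 m 11.9
pick 27 1 5 [ 86.  39. -55. 118.  34.  21. 108.] err 0.0 m 11.8
   place 27 1 -20 [ -4.  31. -35. 114.  65.  42. -14.] err 0.0 m 27.4
   place 27 1 -5 [  2.  29. -37. 117.  69.  34.  -1.] err 0.0 m 23.9
   place 27 1 10 [ 10.  29. -42. 119.  69.  27.  15.] err 0.0 m 17.6
pick
[... 1467 characters left out ...]
10. -93.] err 1.2 m 0.5
   place 40 0 -5 [ -58.   31.   35.  119.   31.   10. -156.] err 31.1 m 0.5
   place 40 0 10 [-54.  29.  38. 120. -58.  10. -50.] err 39.7 m 0.5
pick 40 1 -75 [ 13.  30.   6. 126.  89.  30. -50.] err 0.0 m 15.3
pick 40 1 -55 [ 27.  27.  -4. 132. 125.  25. -61.] err 0.0 m 8.9
pick 40 1 -35 [ 80.  37. -58. 134. 126.  34. -24.] err 0.0 m 7.2
pick 40 1 -15 [ 92.  41. -61. 130. 127.  17.   0.] err 0.0 m 8.2
pick 40 1 5 [100.  50. -67. 123.  61.  13.  90.] err 0.0 m 3.4
   place 40 1 -20 [-14.  30. -28. 121.  87.  45. -39.] err 0.0 m 20.3
   place 40 1 -5 [ -7.  28. -30. 126. 101.  35. -37.] err 0.0 m 15.2
   place 40 1 10 [ 14.  31. -48. 128. 114.  32. -27.] err 0.0 m 12.6
```

Run:
```python
from ik import *
from scipy.spatial.transform import Slerp
s=st();q=np.clip(np.array(s['qpos']),lo+.6,hi-.6)
R0=np.array(s['orientation']);P0=np.array(s['tcp_pos']);A=Rf(0,-35);B=Rf(30,-75)
cup=np.array([506,-423,52.]);PA=np.array([500,-415,190.]);PB=cup+B[:,2]*18.8+[0,0,90]
for a,b,Pa,Pb in((R0,A,P0,PA),(A,B,PA,PB)):
    S=Slerp([0,1],Ro.from_matrix([a,b]))
    for k in range(1,6):
        q,e,m=ik(Pa+(Pb-Pa)*k/5,S(k/5).as_matrix(),q);print(np.round(q),round(e,1),round(m,1))
X=plan([(PA,A,10),(PB,B,14)],g=-1)
```

```text
14.3 [ 511.2 -422.2  130.4] [ 0.8 -0.7 -0.1] 93.9 0.0
[ -1.  20.  43. 121. -42.  22. 126.] 0.0 13.1
[ -4.  23.  48. 115. -36.  34. 119.] 0.0 23.0
[ -3.  26.  50. 108. -32.  45. 116.] 0.0 27.0
[ -2.  29.  50. 102. -29.  55. 114.] 0.0 28.4
[  1.  33.  50.  95. -27.  65. 113.] 0.0 29.0
[ -4.  32.  54. 101. -28.  56. 106.] 0.0 25.2
[-10.  32.  58. 106. -30.  47.  99.] 0.0 21.1
[-16.  33.  62. 111. -33.  39.  92.] 0.0 17.0
[-21.  36.  65. 115. -36.  32.  85.] 0.0 13.4
[-25.  40.  67. 118. -38.  25.  75.] 0.0 11.9
-0.007 0 -0.019 0.03 0.72 -0.08 -1; -0.006 0.001 -0.02 0.02 0.72 -0.08 -1; -0.005 -0 -0.019 0.03 0.72 -0.07 -1; -0.004 -0 -0.02 0.03 0.72 -0.08 -1; -0.002 -0 -0.02 0.03 0.72 -0.08 -1; -0.002 -0 -0.021 0.02 0.72 -0.08 -1; 0 -0 -0.02 0.03 0.72 -0.08 -1; 0.001 -0 -0.02 0.03 0.72 -0.07 -1; 0.002 -0 -0.021 0.03 0.71 -0.08 -1; 0.004 -0.001 -0.02 0.02 0.72 -0.08 -1; -0.004 -0.002 0.015 0.16 -0.45 0.61 -1; -0.004 -0.002 0.016 0.17 -0.45 0.61 -1

-0.003 -0.001 0.015 0.16 -0.44 0.61 -1; -0.002 -0.001 0.016 0.16 -0.45 0.6 -1; -0.002 -0.001 0.016 0.17 -0.45 0.61 -1; -0.002 -0.001 0.016 0.16 -0.45 0.61 -1; -0.001 0 0.016 0.16 -0.45 0.61 -1; -0 0 0.016 0.17 -0.44 0.61 -1; 0 0.001 0.016 0.16 -0.45 0.61 -1; 0.001 0 0.016 0.16 -0.45 0.61 -1; 0.001 0.001 0.016 0.17 -0.45 0.61 -1; 0.002 0 0.016 0.16 -0.45 0.6 -1; 0.003 0.001 0.015 0.17 -0.44 0.61 -1; 0.003 0.001 0.016 0.16 -0.45 0.61 -1
```

Request:
play_rows(commands="-0.007 0 -0.02 0.03 0.72 -0.08 -1; -0.006 0 -0.02 0.03 0.72 -0.08 -1; -0.005 0 -0.02 0.03 0.72 -0.08 -1; -0.004 0 -0.02 0.03 0.72 -0.08 -1; -0.002 0 -0.02 0.03 0.72 -0.08 -1; -0.002 0 -0.02 0.03 0.72 -0.08 -1; 0 0 -0.02 0.03 0.72 -0.08 -1; 0.001 0 -0.02 0.03 0.72 -0.08 -1; 0.002 0 -0.02 0.03 0.72 -0.08 -1; 0.004 0 -0.02 0.03 0.72 -0.08 -1")

```text
clock: 15.13
tcp_pos: [499.8, -414.6, 188.1]
orientation: [[-0.819, 0.574, 0.012], [0.574, 0.819, -0.011], [-0.016, -0.002, -1.0]]
force: [-0.0, 0.7, 0.2]
finger_gap: 94.2
grasp_force: 0.0
```

Run:
```python
from ik import *
from scipy.spatial.transform import Slerp
s=st();q=np.array(s['qpos']);print(np.round(q,1))
for tag,fl,yp,L in (("f",1,-75,29),("f-55",1,-55,29)):
    B=Rf(L,yp);cup=np.array([506,-423,52.]);qq,e,m=ik(cup+B[:,2]*18.8,B,q);print(tag,np.round(qq),e.round(1),m)
    for y2 in(-5,-10,-15):
        C=Rf(L,y2);pl=np.array([650,178.,84]);q2=qq.copy();q2[0]-=55;r=ik(pl+C[:,2]*18.8,C,q2);print('  ',y2,np.round(r[0]),r[1].round(1),r[2])
        r=ik(pl+C[:,2]*(18.8-200),C,r[0]);print('    back',np.round(r[0]),r[1].round(1),r[2])
B=Rf(29,-75);PB=cup+B[:,2]*18.8
plan([(PB+[0,0,90],B,14),(PB,B,10)],g=-1)
```

```text
15.13 [ 499.8 -414.6  188.1] [-0.   0.7  0.2] 94.2 0.0
[ -4.   31.6  54.3  99.4 -28.6  62.9 114.3]
f [-17.  44.  55. 120. -48.  16.  82.] 0.0 6.736179923896305
   -5 [-63.  35.  47. 119. -48.  14. 102.] 0.0 4.375582260557518
    back [-93.  12.  67. 119.   8.  31.  51.] 0.0 11.681766581793227
   -10 [-67.  39.  52. 117. -48.  16.  96.] 0.0 7.005218913306981
    back [-93.  15.  67. 118.   7.  33.  46.] 0.0 11.62615212388448
   -15 [-70.  42.  56. 116. -47.  19.  88.] 0.0 9.937619658919102
    back [-93.  19.  67. 116.   5.  36.  42.] 0.0 11.59955577161189
f-55 [ -5.  33.  41. 123. -58.  10. 118.] 7.7 0.5000000000000018
   -5 [-63.  36.  47. 119. -48.  14. 103.] 0.0 4.398176065056347
    back [-93.  12.  67. 119.   8.  31.  51.] 0.0 11.680696823895218
   -10 [-67.  39.  52. 117. -48.  16.  96.] 0.0 7.0292201745360305
    back [-93.  15.  67. 118.   7.  33.  46.] 0.0 11.625099908442948
   -15 [-70.  42.  56. 116. -47.  19.  89.] 0.0 9.962307785396197
    back [-93.  19.  67. 116.   5.  36.  42.] 0.0 11.598557356646054
-0.004 -0.002 0.015 0.16 -0.42 0.61 -1; -0.003 -0.002 0.015 0.16 -0.42 0.61 -1; -0.003 -0.001 0.015 0.16 -0.42 0.6 -1; -0.003 -0.002 0.016 0.16 -0.41 0.61 -1; -0.002 -0 0.015 0.16 -0.42 0.61 -1; -0.001 -0.001 0.016 0.16 -0.42 0.61 -1; -0.001 -0 0.015 0.17 -0.42 0.61 -1; -0.001 -0 0.016 0.16 -0.42 0.61 -1; 0 0 0.015 0.16 -0.42 0.6 -1; 0.001 0 0.016 0.16 -0.42 0.61 -1; 0.001 0.001 0.015 0.16 -0.41 0.61 -1; 0.002 0.001 0.016 0.16 -0.42 0.61 -1

0.002 0 0.015 0.16 -0.42 0.61 -1; 0.003 0.001 0.016 0.16 -0.42 0.61 -1; 0.015 0 0.026 0 0 -0 -1; 0.014 0 0.026 0 0 -0 -1; 0.015 0 0.027 0 0 -0 -1; 0.014 0 0.026 0 0 -0 -1; 0.015 0 0.026 0 0 -0 -1; 0.014 0 0.026 0 0 -0 -1; 0.015 0 0.026 0 0 -0 -1; 0.014 0 0.027 0 0 -0 -1; 0.015 0 0.026 0 0 -0 -1; 0.014 0 0.026 0 0 -0 -1
```

Request:
play_rows(commands="-0.004 -0.002 0.015 0.16 -0.42 0.61 -1; -0.003 -0.002 0.015 0.16 -0.42 0.61 -1; -0.003 -0.001 0.015 0.16 -0.42 0.61 -1; -0.003 -0.002 0.015 0.16 -0.42 0.61 -1; -0.002 0 0.015 0.16 -0.42 0.61 -1; -0.001 -0.001 0.015 0.16 -0.42 0.61 -1; -0.001 0 0.015 0.16 -0.42 0.61 -1; -0.001 0 0.016 0.16 -0.42 0.61 -1; 0 0 0.015 0.16 -0.42 0.61 -1; 0.001 0 0.016 0.16 -0.42 0.61 -1; 0.001 0.001 0.015 0.16 -0.42 0.61 -1; 0.002 0.001 0.016 0.16 -0.42 0.61 -1")

```text
clock: 16.13
tcp_pos: [507.8, -429.0, 134.5]
orientation: [[-0.322, 0.937, 0.137], [0.845, 0.349, -0.406], [-0.428, -0.015, -0.904]]
force: [0.3, 0.0, -0.7]
finger_gap: 94.2
grasp_force: 0.0
```

Request:
play_rows(commands="0.002 0 0.015 0.16 -0.42 0.61 -1; 0.003 0.001 0.016 0.16 -0.42 0.61 -1; 0.015 0 0.026 0 0 0 -1; 0.015 0 0.026 0 0 0 -1; 0 0 0 0 0 0 -1")

```text
clock: 16.55
tcp_pos: [508.6, -430.9, 105.6]
orientation: [[-0.226, 0.965, 0.13], [0.845, 0.261, -0.467], [-0.485, 0.004, -0.875]]
force: [-0.9, 0.4, 0.3]
finger_gap: 94.1
grasp_force: 0.0
```

Run:
```python
from h import *
s=st();print(np.round(s['qpos'],1),np.round(s['orientation'],3).tolist())
B=Rf(29,-75);cup=np.array([506,-423,52.]);PB=cup+B[:,2]*18.8
plan([(PB,B,10)],g=-1)
```

```text
16.55 [ 508.6 -430.9  105.6] [-0.9  0.4  0.3] 94.1 0.0
[-25.5  40.9  66.4 120.2 -43.   23.9  79.7] [[-0.226, 0.965, 0.13], [0.845, 0.261, -0.467], [-0.485, 0.004, -0.875]]
0.011 -0 0.021 0.01 0 -0 -1; 0.011 -0 0.02 0 0 -0 -1; 0.011 -0.001 0.021 0.01 0 -0 -1; 0.011 0 0.02 0 0 -0 -1; 0.011 -0 0.021 0.01 0 -0 -1; 0.012 -0 0.02 0 0 -0 -1; 0.011 -0.001 0.021 0.01 0 -0 -1; 0.011 0 0.02 0.01 0 -0 -1; 0.011 0 0.021 0 0 -0 -1; 0.011 -0 0.021 0.01 0 -0 -1
```

Request:
play_rows(commands="0.011 0 0.02 0 0 0 -1; 0.011 0 0.02 0.01 0 0 -1; 0.011 0 0.021 0 0 0 -1; 0.011 0 0.021 0.01 0 0 -1; 0.011 0 0.021 0 0 0 -1; 0.011 0 0.021 0.01 0 0 -1; 0.011 0 0.021 0 0 0 -1; 0.011 0 0.021 0.01 0 0 -1; 0.011 0 0.021 0 0 0 -1; 0.011 0 0.021 0 0 0 -1; 0 0 0 0 0 0 -1")

```text
clock: 17.47
tcp_pos: [509.3, -432.8, 35.2]
orientation: [[-0.225, 0.966, 0.127], [0.845, 0.258, -0.469], [-0.486, 0.002, -0.874]]
force: [0.7, 1.0, -0.4]
finger_gap: 94.0
grasp_force: 0.0
```

Request:
play_rows(commands="0 0 0 0 0 0 0; 0 0 0 0 0 0 0.1; 0 0 0 0 0 0 0.2; 0 0 0 0 0 0 0.3; 0 0 0 0 0 0 1; 0 0 0 0 0 0 1; 0 0 0 0 0 0 1; 0 0 0 0 0 0 1")

```text
clock: 18.13
tcp_pos: [510.0, -433.0, 36.7]
orientation: [[-0.224, 0.966, 0.128], [0.844, 0.258, -0.47], [-0.487, 0.003, -0.873]]
force: [-0.0, 1.0, 0.4]
finger_gap: 53.3
grasp_force: 30.0
```

Run:
```python
from h import *
s=st();print(np.round(s['qpos'],1),np.round(s['orientation'],3).tolist());print('grasp pt',s['tcp_pos']-np.array(s['orientation'])[:,2]*18.8)
a=grab_frame("side")[:,:,::-1][80:230,270:410];cv2.imwrite("pics/s4.png",cv2.resize(a,None,fx=4,fy=4,interpolation=cv2.INTER_CUBIC))
```

```text
18.13 [ 510.  -433.    36.7] [-0.   1.   0.4] 53.3 30.0
[-18.5  43.3  55.3 121.4 -48.4  15.5  82.2] [[-0.224, 0.966, 0.128], [0.844, 0.258, -0.47], [-0.487, 0.003, -0.873]]
grasp pt [ 507.58344321 -424.1610483    53.13354965]
```

The gap is 53 mm, not 59. I lift a little, then look.

Request:
play_rows(commands="-0.008 0 -0.015 0 0 0 1; -0.015 0 -0.026 0 0 0 1; -0.015 0 -0.026 0 0 0 1; -0.015 0 -0.026 0 0 0 1; -0.015 0 -0.026 0 0 0 1; -0.015 0 -0.026 0 0 0 1; -0.008 0 -0.015 0 0 0 1; 0 0 0 0 0 0 1; 0 0 0 0 0 0 1")

```text
clock: 18.93
tcp_pos: [509.9, -433.3, 91.8]
orientation: [[-0.225, 0.966, 0.128], [0.844, 0.259, -0.47], [-0.487, 0.003, -0.873]]
force: [0.1, -0.4, -0.6]
finger_gap: 53.3
grasp_force: 30.0
```

Run:
```python
from h import *
s=st()
print('grasp pt',s['tcp_pos']-np.array(s['orientation'])[:,2]*18.8, proj("side",s['tcp_pos']))
a=grab_frame("side")[:,:,::-1][80:220,280:410];b=grab_frame("top")[:,:,::-1][160:260,300:400]
o=np.zeros((560,790,3),np.uint8);o[:,:520]=cv2.resize(a,(520,560),interpolation=cv2.INTER_CUBIC);o[:260,530:790]=cv2.resize(b,(260,260),interpolation=cv2.INTER_CUBIC);cv2.imwrite("pics/s5.png",o)
```

```text
18.93 [ 509.9 -433.3   91.8] [ 0.1 -0.4 -0.6] 53.3 30.0
grasp pt [ 507.49726345 -424.44696787  108.22176545] [330.25538469 137.71374803]
```

View pics/s5.png

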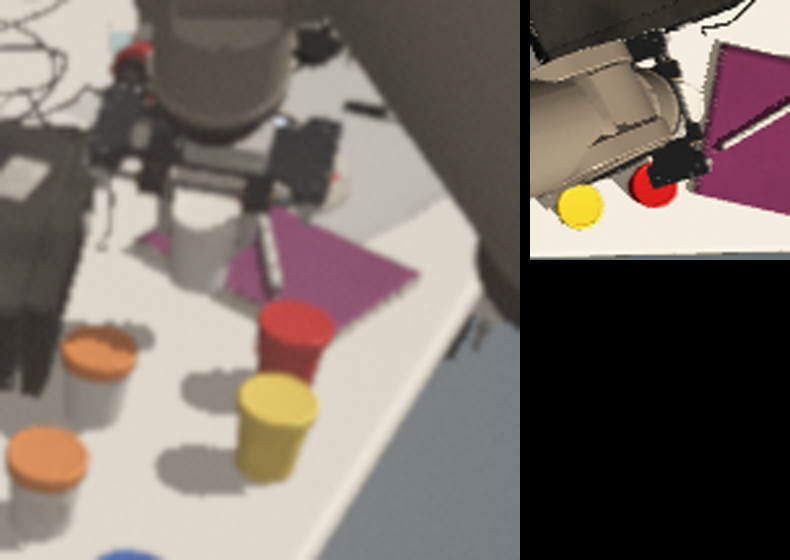

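The cup is lifted and upright in the grip, with its foot at crop (200,290). Next I plan the carry to the front of the warmer.

```bash
cat > carry.py <<'E'
from ik import *
from scipy.spatial.transform import Slerp
L,Y2=29.2,-10
PL=np.array([650.5,178,32+36.7+18.8*np.cos(np.radians(L))]) # grasp pt at touchdown
C=Rf(L,Y2);PT=PL+C[:,2]*18.8;PRE=PT-C[:,2]*190
E
python3 - <<'E'
from carry import *
s=st();q=np.array(s['qpos']);R0=np.array(s['orientation']);P0=np.array(s['tcp_pos'])
g=lambda az,r,z:np.array([r*np.cos(np.radians(az)),r*np.sin(np.radians(az)),z])
y0=-75
w=[(P0+[-10,30,90],Rf(L,-75),5),(g(-22,600,215),Rf(L,-55),9),(g(0,585,235),Rf(L,-30),9),(PRE,C,9),(PT+[0,0,8],C,12)]
print('PRE',PRE,'PT',PT)
for P,R,n in w:
    q,e,m=ik(P,R,q);print(np.round(P),np.round(q),round(e,1),round(m,1))
plan(w,g=1)
E
```

```text
19.03 [ 509.6 -433.3   91.4] [-0.4 -0.7 -0.4] 53.3 30.0
PRE [568.24730673 192.50336906 234.55519468] PT [659.53242192 176.40734031  68.7       ]
[ 500. -403.  181.] [-30.  30.  67. 117. -14.  29.  55.] 0.0 11.6
[ 556. -225.  215.] [-53.  19.  67. 120.   6.  31.  40.] 0.0 11.8
[585.   0. 235.] [-76.  13.  66. 120.  14.  34.  37.] 0.0 12.7
[568. 193. 235.] [-86.  13.  58. 118.  14.  33.  39.] 0.0 21.0
[660. 176.  77.] [-68.  38.  53. 117. -47.  17.  95.] 0.0 7.9
-0.011 -0.001 -0.063 0 -0 -0 1; -0.011 -0.001 -0.062 0.01 -0.01 -0.01 1; -0.01 -0.001 -0.063 0 -0 -0 1; -0.011 -0.002 -0.063 0.01 -0.01 -0.01 1; -0.011 -0.001 -0.062 0 0 -0 1; 0.045 0.037 -0.039 -0.24 0 -0.42 1; 0.043 0.04 -0.039 -0.23 0 -0.43 1; 0.043 0.042 -0.038 -0.24 0 -0.42 1; 0.04 0.044 -0.037 -0.24 0 -0.42 1; 0.04 0.046 -0.036 -0.23 0 -0.43 1; 0.037 0.048 -0.036 -0.24 0 -0.42 1; 0.036 0.05 -0.034 -0.23 0 -0.42 1

0.035 0.051 -0.034 -0.24 0 -0.43 1; 0.032 0.054 -0.032 -0.24 0 -0.42 1; 0.051 0.056 -0.037 -0.3 0 -0.53 1; 0.048 0.06 -0.035 -0.29 0 -0.53 1; 0.045 0.062 -0.034 -0.3 0 -0.53 1; 0.043 0.065 -0.033 -0.29 0 -0.53 1; 0.04 0.067 -0.03 -0.3 0 -0.52 1; 0.037 0.07 -0.03 -0.29 0 -0.53 1; 0.035 0.072 -0.027 -0.3 0 -0.53 1; 0.031 0.074 -0.026 -0.29 0 -0.53 1; 0.028 0.075 -0.024 -0.3 0 -0.53 1; 0.036 0.059 -0.02 -0.24 0 -0.42 1

0.034 0.06 -0.019 -0.23 0 -0.43 1; 0.031 0.062 -0.017 -0.24 0 -0.42 1; 0.03 0.063 -0.017 -0.24 0 -0.42 1; 0.028 0.064 -0.015 -0.23 0 -0.43 1; 0.025 0.065 -0.014 -0.24 0 -0.42 1; 0.023 0.067 -0.013 -0.23 0 -0.42 1; 0.021 0.068 -0.011 -0.24 0 -0.43 1; 0.018 0.068 -0.01 -0.24 0 -0.42 1; -0.001 -0 0.051 0 0 0 1; -0.001 -0 0.051 0 0 0 1; -0.001 -0 0.05 0 0 0 1; -0.001 -0 0.051 0 0 0 1

-0.001 -0 0.051 0 0 0 1; -0.001 -0 0.051 0 0 0 1; -0.001 -0 0.051 0 0 0 1; -0.001 -0 0.05 0 0 0 1; -0.001 -0 0.051 0 0 0 1; -0.001 -0 0.051 0 0 0 1; -0.002 -0 0.051 0 0 0 1; -0.001 -0 0.051 0 0 0 1
```

Run:
```python
from carry import *
print('monitor corner candidates',[np.round(tri((335*.64,210*.64),(428*.64,202*.64))),np.round(tri((318*.64,60*.64),(434*.64,127*.64)))])
s=st();q=np.array(s['qpos'])
g=lambda az,r,z:np.array([r*np.cos(np.radians(az)),r*np.sin(np.radians(az)),z])
P0=np.array(s['tcp_pos'])
w=[(P0+[-20,30,90],Rf(L,-75),5),(g(-22,555,215),Rf(L,-55),9),(g(0,550,235),Rf(L,-30),10)]
for P,R,n in w:
    q,e,m=ik(P,R,q);print(np.round(P),np.round(q),round(e,1),round(m,1))
plan(w,g=1)
```

```text
monitor corner candidates [array([ 747., -151.,  166.]), array([ 781., -155.,  433.])]
19.03 [ 509.6 -433.3   91.4] [-0.4 -0.7 -0.4] 53.3 30.0
[ 490. -403.  181.] [-31.  29.  67. 118. -12.  29.  53.] 0.0 11.6
[ 515. -208.  215.] [-60.   9.  67. 125.  24.  34.  23.] 0.0 11.9
[550.   0. 235.] [-75.   3.  57. 124.  31.  38.  20.] 0.0 17.5
-0.009 -0.008 -0.064 0 -0 -0 1; -0.01 -0.007 -0.063 0.01 -0.01 -0.01 1; -0.009 -0.008 -0.064 0 -0 -0 1; -0.009 -0.007 -0.063 0.01 -0.01 -0.01 1; -0.01 -0.008 -0.064 0 0 -0 1; 0.053 0.028 -0.044 -0.24 0 -0.42 1; 0.052 0.03 -0.043 -0.23 0 -0.43 1; 0.051 0.033 -0.043 -0.24 0 -0.42 1; 0.049 0.035 -0.042 -0.24 0 -0.42 1; 0.049 0.038 -0.041 -0.23 0 -0.43 1; 0.047 0.04 -0.04 -0.24 0 -0.42 1; 0.046 0.042 -0.04 -0.23 0 -0.42 1

0.044 0.045 -0.039 -0.24 0 -0.43 1; 0.042 0.047 -0.038 -0.24 0 -0.42 1; 0.04 0.049 -0.03 -0.27 0 -0.48 1; 0.039 0.052 -0.029 -0.26 0 -0.47 1; 0.036 0.054 -0.028 -0.27 0 -0.48 1; 0.035 0.055 -0.027 -0.26 0 -0.47 1; 0.032 0.058 -0.026 -0.27 0 -0.48 1; 0.03 0.059 -0.024 -0.26 0 -0.48 1; 0.028 0.06 -0.023 -0.27 0 -0.47 1; 0.025 0.062 -0.022 -0.27 0 -0.48 1; 0.023 0.064 -0.021 -0.26 0 -0.47 1; 0.021 0.065 -0.019 -0.27 0 -0.48 1
```

Request:
play_rows(commands="-0.009 -0.008 -0.064 0 0 0 1; -0.01 -0.008 -0.064 0 0 0 1; -0.009 -0.008 -0.064 0 0 0 1; -0.009 -0.007 -0.063 0 0 0 1; -0.01 -0.008 -0.064 0 0 0 1; 0.053 0.028 -0.044 -0.24 0 -0.42 1; 0.052 0.03 -0.043 -0.24 0 -0.42 1; 0.051 0.033 -0.043 -0.24 0 -0.42 1; 0.05 0.035 -0.042 -0.24 0 -0.42 1; 0.049 0.038 -0.041 -0.24 0 -0.42 1; 0.047 0.04 -0.04 -0.24 0 -0.42 1; 0.046 0.042 -0.04 -0.24 0 -0.42 1")

```text
clock: 20.03
tcp_pos: [508.7, -250.5, 208.3]
orientation: [[-0.442, 0.861, 0.252], [0.752, 0.509, -0.418], [-0.489, 0.005, -0.872]]
force: [-1.1, -0.6, 0.0]
finger_gap: 53.0
grasp_force: 30.0
```

Request:
play_rows(commands="0.044 0.045 -0.039 -0.24 0 -0.42 1; 0.042 0.047 -0.038 -0.24 0 -0.42 1; 0.04 0.049 -0.03 -0.27 0 -0.48 1; 0.039 0.052 -0.029 -0.27 0 -0.48 1; 0.036 0.054 -0.028 -0.27 0 -0.48 1; 0.035 0.055 -0.027 -0.27 0 -0.48 1; 0.032 0.058 -0.026 -0.27 0 -0.48 1; 0.03 0.059 -0.024 -0.26 0 -0.48 1; 0.028 0.06 -0.023 -0.27 0 -0.48 1; 0.025 0.062 -0.022 -0.27 0 -0.48 1; 0.023 0.064 -0.021 -0.26 0 -0.48 1; 0.02 0.065 -0.02 -0.27 0 -0.48 1")

```text
clock: 21.03
tcp_pos: [550.2, -1.1, 236.9]
orientation: [[-0.755, 0.499, 0.426], [0.438, 0.866, -0.24], [-0.489, 0.005, -0.872]]
force: [1.2, 0.7, -0.8]
finger_gap: 53.0
grasp_force: 30.0
```

Run:
```python
from carry import *
s=st();q=np.array(s['qpos']);R=np.array(s['orientation']);print(np.round(q),'yaw',np.degrees(np.arctan2(R[1,2],R[0,2])),'lean',np.degrees(np.arccos(-R[2,2])),R[2,1])
w=[(PRE,C,11)]
for P,R,n in w+[(PT+[0,0,8],C,12)]:
    q,e,m=ik(P,R,q);print(np.round(P),np.round(q),round(e,1),round(m,1))
plan(w,g=1)
```

```text
21.03 [550.2  -1.1 236.9] [ 1.2  0.7 -0.8] 53.0 30.0
[-83.  -8.  60. 128.  43.  46.   9.] yaw -29.453615516193835 lean 29.253971961212276 0.004958000316513146
[568. 193. 235.] [-75.   9.  44. 118.  22.  35.  31.] 0.0 22.9
[660. 176.  77.] [-34.  25.   6. 118.  49.  20.   8.] 0.0 10.9
0.022 0.054 -0.011 -0.19 0 -0.35 1; 0.02 0.054 -0.011 -0.19 0 -0.35 1; 0.019 0.055 -0.009 -0.19 0.01 -0.34 1; 0.018 0.056 -0.009 -0.18 -0 -0.35 1; 0.015 0.056 -0.008 -0.19 0 -0.35 1; 0.015 0.057 -0.007 -0.19 0 -0.35 1; 0.012 0.057 -0.006 -0.19 0 -0.35 1; 0.011 0.057 -0.005 -0.19 0.01 -0.35 1; 0.01 0.058 -0.004 -0.19 -0 -0.34 1; 0.007 0.059 -0.004 -0.18 0 -0.35 1; 0.007 0.058 -0.002 -0.19 0 -0.35 1
```

Request:
play_rows(commands="0.022 0.054 -0.011 -0.19 0 -0.35 1; 0.02 0.054 -0.011 -0.19 0 -0.35 1; 0.019 0.055 -0.009 -0.19 0 -0.35 1; 0.018 0.056 -0.009 -0.19 0 -0.35 1; 0.015 0.056 -0.008 -0.19 0 -0.35 1; 0.015 0.057 -0.007 -0.19 0 -0.35 1; 0.012 0.057 -0.006 -0.19 0 -0.35 1; 0.011 0.057 -0.005 -0.19 0 -0.35 1; 0.01 0.058 -0.004 -0.19 0 -0.35 1; 0.007 0.059 -0.004 -0.18 0 -0.35 1; 0.007 0.058 -0.002 -0.19 0 -0.35 1; 0 0 0 0 0 0 1")

```text
clock: 22.03
tcp_pos: [568.7, 194.2, 234.3]
orientation: [[-0.859, 0.17, 0.483], [0.147, 0.985, -0.084], [-0.491, -0.001, -0.871]]
force: [-0.1, -0.2, 0.0]
finger_gap: 53.0
grasp_force: 30.0
```

Run:
```python
from carry import *
s=st();q=np.array(s['qpos']);R=np.array(s['orientation']);print(np.round(q),'yaw',np.degrees(np.arctan2(R[1,2],R[0,2])),'lean',np.degrees(np.arccos(-R[2,2])),R[2,1])
for k in range(1,6):
    P=PRE+(PT+[0,0,8]-PRE)*k/5
    q,e,m=ik(P,C,q);print(np.round(P),np.round(q),round(e,1),round(m,1))
plan([(PT+[0,0,8],C,18)],g=1)
```

```text
22.03 [568.7 194.2 234.3] [-0.1 -0.2  0. ] 53.0 30.0
[-91.   5.  57. 123.  28.  36.  26.] yaw -9.911623864792341 lean 29.376346090480837 -0.0012552980070839263
[587. 189. 203.] [-74.  15.  47. 119.  15.  29.  38.] 0.0 19.6
[605. 186. 171.] [-68.  19.  43. 119.  12.  24.  41.] 0.0 15.1
[623. 183. 140.] [-60.  21.  35. 119.  16.  21.  38.] 0.0 11.5
[641. 180. 108.] [-44.  22.  17. 118.  35.  20.  20.] 0.0 11.0
[660. 176.  77.] [-32.  25.   4. 118.  50.  21.   6.] 0.0 11.5
-0.001 -0 0.034 0 0 0 1; -0 -0.001 0.034 0 0 0.01 1; -0.001 -0 0.033 0 0.01 -0 1; -0.001 -0 0.034 0 -0 0 1; -0 -0.001 0.034 0 0 0 1; -0.001 -0 0.034 0 0 0.01 1; -0 -0.001 0.034 0 0 -0 1; -0.001 0 0.034 0 0.01 0 1; -0.001 -0 0.033 0 -0 0 1; -0 -0.001 0.034 0.01 0 0.01 1; -0.001 0 0.034 -0 0 -0 1; -0.001 -0 0.034 -0 0.01 0 1

-0 -0.001 0.034 -0 -0 0.01 1; -0.001 0 0.034 -0 -0 -0 1; -0.001 -0 0.033 -0 0 0 1; -0.001 -0.001 0.034 -0 0 0 1; -0 0 0.034 -0 0.01 0.01 1; -0.001 -0 0.034 -0 -0 -0 1
```

Request:
play_rows(commands="-0.001 0 0.034 0 0 0 1; 0 0 0.034 0 0 0 1; -0.001 -0.001 0.034 0 0 0 1; -0.001 0 0.034 0 0 0 1; 0 0 0.034 0 0 0 1; -0.001 -0.001 0.034 0 0 0.01 1; 0 0 0.034 0 0 0 1; -0.001 0 0.034 0 0 0 1; -0.001 -0.001 0.033 0 0 0 1; 0 0 0.034 0 0 0.01 1; -0.001 0 0.034 0 0 0 1; -0.001 0 0.034 0 0 0 1")

```text
clock: 23.03
tcp_pos: [629.5, 178.4, 128.2]
orientation: [[-0.858, 0.177, 0.482], [0.154, 0.984, -0.087], [-0.489, -0.0, -0.872]]
force: [-0.1, 0.6, -0.3]
finger_gap: 53.2
grasp_force: 30.0
```

Run:
```python
from carry import *
s=st();q=np.array(s['qpos']);R=np.array(s['orientation']);print(np.round(q),'yaw',np.degrees(np.arctan2(R[1,2],R[0,2])),'lean',np.degrees(np.arccos(-R[2,2])),R[2,1])
plan([(PT+[0,0,6],C,8),(PT+[0,0,-1],C,4)],g=1)
```

```text
23.03 [629.5 178.4 128.2] [-0.1  0.6 -0.3] 53.2 30.0
[-68.  22.  44. 123.  10.  18.  41.] yaw -10.255815167497017 lean 29.302904915301873 -0.00040661886543999205
0 0.001 0.026 -0 0 -0 1; 0 0.002 0.025 -0.01 0.01 -0.01 1; 0 0.001 0.026 -0 -0 -0 1; 0 0.002 0.025 -0 0 -0.01 1; 0 0.001 0.026 -0.01 0 -0 1; 0 0.001 0.025 -0 0.01 -0.01 1; 0 0.002 0.026 -0 -0 -0 1; 0 0.001 0.025 -0.01 0 -0.01 1; 0.003 -0 0.005 0 0 0 1; 0.003 -0 0.005 0 0 0 1; 0.003 -0 0.005 0 0 0 1; 0.003 -0 0.006 0 0 0 1
```

Request:
play_rows(commands="0 0.001 0.026 0 0 0 1; 0 0.001 0.026 0 0 0 1; 0 0.001 0.026 0 0 0 1; 0 0.001 0.026 0 0 0 1; 0 0.001 0.026 0 0 0 1; 0 0.001 0.025 0 0 0 1; 0 0.001 0.025 0 0 0 1; 0 0.001 0.025 0 0 0 1; 0.002 0 0.004 0 0 0 1; 0.002 0 0.004 0 0 0 1; 0.002 0 0.004 0 0 0 1; 0 0 0 0 0 0 1")

```text
clock: 24.03
tcp_pos: [659.4, 175.6, 71.3]
orientation: [[-0.858, 0.177, 0.482], [0.155, 0.984, -0.087], [-0.489, 0.0, -0.872]]
force: [-0.7, -0.3, -0.7]
finger_gap: 53.2
grasp_force: 30.0
```

Run:
```python
from carry import *
s=st();q=np.array(s['qpos']);R=np.array(s['orientation']);print(np.round(q),'yaw',np.degrees(np.arctan2(R[1,2],R[0,2])),'lean',np.degrees(np.arccos(-R[2,2])),R[2,1])
print('gp',s['tcp_pos']-R[:,2]*18.8,PT)
```

```text
24.03 [659.4 175.6  71.3] [-0.7 -0.3 -0.7] 53.2 30.0
[-59.  29.  37. 121.   7.  12.  43.] yaw -10.18326688097265 lean 29.297146362127602 0.0003951140563377273
gp [650.31129119 177.18774455  87.65292485] [659.53242192 176.40734031  68.7       ]
```

Request:
play_rows(commands="0.0016 0 0.003 0 0 0 1; 0.0016 0 0.003 0 0 0 1; 0.0008 0 0.0015 0 0 0 1; 0 0 0 0 0 0 1")

```text
clock: 24.37
tcp_pos: [659.5, 175.7, 68.8]
orientation: [[-0.858, 0.177, 0.482], [0.155, 0.984, -0.086], [-0.49, 0.001, -0.872]]
force: [0.5, -0.6, -0.9]
finger_gap: 53.1
grasp_force: 30.0
```

Request:
play_rows(commands="0.0016 0 0.003 0 0 0 1; 0 0 0 0 0 0 1")

```text
clock: 24.53
tcp_pos: [660.5, 175.6, 68.8]
orientation: [[-0.857, 0.178, 0.483], [0.156, 0.984, -0.086], [-0.491, 0.002, -0.871]]
force: [-5.5, -1.6, 14.3]
finger_gap: 53.5
grasp_force: 30.0
```

Touchdown (14 N up). I release and back out along the tool axis.

Request:
play_rows(commands="-0.0008 0 -0.0015 0 0 0 0.5; 0 0 0 0 0 0 0; 0 0 0 0 0 0 -1; 0 0 0 0 0 0 -1; 0 0 0 0 0 0 -1; 0 0 0 0 0 0 -1")

```text
clock: 25.03
tcp_pos: [659.4, 175.6, 68.0]
orientation: [[-0.858, 0.177, 0.481], [0.155, 0.984, -0.087], [-0.489, 0.0, -0.872]]
force: [-0.3, 0.3, -0.0]
finger_gap: 76.4
grasp_force: 0.0
```

Request:
play_rows(commands="0 0 -0.01 0 0 0 -1; 0 0 -0.03 0 0 0 -1; 0 0 -0.05 0 0 0 -1; 0 0 -0.06 0 0 0 -1; 0 0 -0.06 0 0 0 -1; 0 0 -0.06 0 0 0 -1; 0 0 -0.06 0 0 0 -1; 0 0 -0.06 0 0 0 -1; 0 0 -0.06 0 0 0 -1; 0 0 -0.06 0 0 0 -1; 0 0 -0.06 0 0 0 -1; 0 0 -0.06 0 0 0 -1")

```text
clock: 26.03
tcp_pos: [567.8, 191.5, 233.5]
orientation: [[-0.858, 0.178, 0.481], [0.155, 0.984, -0.087], [-0.489, 0.0, -0.872]]
force: [-0.9, 1.1, 0.4]
finger_gap: 93.9
grasp_force: 0.0
```

Run:
```python
from carry import *
s=st();print(np.round(s['qpos']))
a=grab_frame("side")[:,:,::-1][100:330,60:300];b=grab_frame("top")[:,:,::-1][90:220,120:230]
o=np.zeros((460,800,3),np.uint8);o[:,:480]=cv2.resize(a,(480,460),interpolation=cv2.INTER_CUBIC);o[:378,480:800]=cv2.resize(b,(320,378),interpolation=cv2.INTER_CUBIC);cv2.imwrite("pics/s6.png",o)
```

```text
26.03 [567.8 191.5 233.5] [-0.9  1.1  0.4] 93.9 0.0
[-94.   5.  61. 123.  27.  36.  26.]
```

View pics/s6.png

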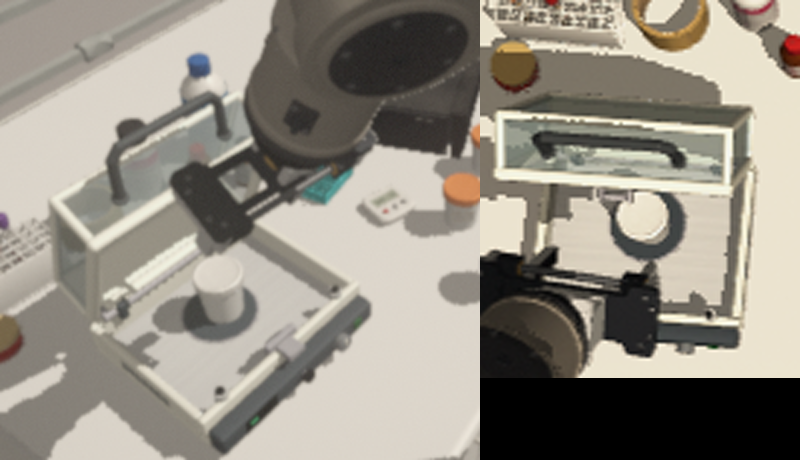

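The cup stands upright on the plate, lid at top crop (642,216), and the hood is still open with the hand clear. I check the offset and plan the re-grasp of the handle.

Run:
```python
from carry import *
print('lid',ray("top",(175.7,164.3),98),'plate',ray("top",(177.75,166),32))
s=state();q=np.array(s['qpos'])
b=bar(1.15);print('bar',b)
for fl in(0,1):
    F=lambda l:Rt(l,YAW,True)@(np.diag([-1,-1,1.]) if fl else np.eye(3))
    qq=q.copy()
    for P,l in [(b-F(50)[:,2]*(130-18.8),50),(b+F(50)[:,2]*18.8,50)]+[(bar(a)+F(l)[:,2]*18.8,l) for a,l in((.9,45),(.7,40),(.5,36),(.3,30),(.08,25))]:
        qq,e,m=ik(P,F(l),qq);print(fl,l,np.round(P),np.round(qq),round(e,1),round(m,1))
```

```text
lid [645.15330012 173.45683822  98.        ] plate [653.75924469 178.0488895   32.        ]
bar [673.1492816  175.60795039 307.93864235]
0 50 [588. 183. 379.] [-88.  -8.  43. 122.  64.  45. -89.] 0.0 19.1
0 50 [687. 174. 296.] [-66.  11.  39. 120.  68.  21. -94.] 0.0 11.8
0 45 [628. 179. 276.] [-68.   6.  36. 123.  59.  26. -87.] 0.0 17.0
0 40 [585. 183. 249.] [-69.   4.  34. 125.  52.  28. -82.] 0.0 15.6
0 36 [548. 186. 215.] [-69.   4.  32. 128.  48.  28. -81.] 0.0 12.9
0 30 [517. 189. 174.] [-66.   6.  30. 129.  38.  27. -73.] 0.0 11.7
0 25 [494. 191. 124.] [-63.  10.  28. 131.  29.  23. -66.] 0.0 10.1
1 50 [588. 183. 379.] [-97. -10.  50. 122.  66.  47.  90.] 0.0 18.9
1 50 [687. 174. 296.] [-67.  11.  39. 120.  67.  21.  86.] 0.0 11.6
1 45 [628. 179. 276.] [-69.   6.  36. 123.  59.  26.  93.] 0.0 16.9
1 40 [585. 183. 249.] [-69.   4.  34. 125.  52.  28.  98.] 0.0 15.6
1 36 [548. 186. 215.] [-70.   4.  33. 128.  48.  28.  99.] 0.0 12.9
1 30 [517. 189. 174.] [-67.   6.  31. 129.  37.  27. 107.] 0.0 11.7
1 25 [494. 191. 124.] [-64.  10.  29. 131.  29.  23. 114.] 0.0 10.1
```

```bash
cat >> h.py <<'E'
def F(l):return Rt(l,YAW,True)@np.diag([-1,-1,1.])
E
python3 - <<'E'
from carry import *
from h import F
print('bar seen',ray("top",(120+132/2.909,90+150/2.907),308))
print('side lid',ray("side",(169,236),98),'side plate',ray("side",(170,255.5),32))
t=cv2.imread("pics/s6.png")[150:290,570:720,0];h=cv2.HoughCircles(cv2.resize(t,None,fx=2,fy=2),cv2.HOUGH_GRADIENT,1,60,param1=60,param2=15,minRadius=45,maxRadius=62)
for c in ([] if h is None else h[0][:3]):u,v=570+c[0]/2,150+c[1]/2;print('lid hough',c,ray("top",(120+(u-480)/2.909,90+v/2.907),98))
b=bar(1.15);pre=b-F(50)[:,2]*(130-18.8)
plan([(pre,F(50),22)],g=-.1)
plan([(b+F(50)[:,2]*18.8,F(50),12)],start=(pre,F(50)),g=-.1)
E
```

```text
bar seen [664.9475916  165.72901964 308.        ]
side lid [644.51006957 177.12786016  98.        ] side plate [647.58043937 183.90357482  32.        ]
lid hough [143.5 128.5  51.4] [647.21830725 173.79407062  98.        ]
-0.014 -0.001 -0.018 0.14 -0.19 -0.92 -0.1; -0.013 -0.002 -0.017 0.14 -0.19 -0.93 -0.1; -0.014 -0.003 -0.017 0.13 -0.18 -0.92 -0.1; -0.014 -0.005 -0.017 0.14 -0.19 -0.92 -0.1; -0.014 -0.006 -0.016 0.14 -0.19 -0.93 -0.1; -0.013 -0.006 -0.017 0.14 -0.19 -0.92 -0.1; -0.013 -0.008 -0.016 0.14 -0.18 -0.92 -0.1; -0.013 -0.01 -0.015 0.13 -0.19 -0.93 -0.1; -0.012 -0.01 -0.016 0.14 -0.19 -0.92 -0.1; -0.012 -0.011 -0.015 0.14 -0.19 -0.92 -0.1; -0.011 -0.013 -0.015 0.14 -0.18 -0.93 -0.1; -0.01 -0.013 -0.014 0.14 -0.19 -0.92 -0.1

-0.01 -0.014 -0.015 0.13 -0.19 -0.92 -0.1; -0.008 -0.015 -0.013 0.14 -0.19 -0.93 -0.1; -0.008 -0.016 -0.014 0.14 -0.19 -0.92 -0.1; -0.007 -0.016 -0.013 0.14 -0.18 -0.92 -0.1; -0.005 -0.017 -0.014 0.14 -0.19 -0.93 -0.1; -0.005 -0.018 -0.012 0.13 -0.19 -0.92 -0.1; -0.003 -0.018 -0.013 0.14 -0.19 -0.92 -0.1; -0.003 -0.018 -0.012 0.14 -0.18 -0.93 -0.1; -0.001 -0.019 -0.012 0.14 -0.19 -0.92 -0.1; 0 -0.019 -0.012 0.14 -0.19 -0.92 -0.1

-0 0 0.036 0 0 0 -0.1; -0 0 0.036 0 0 0 -0.1; -0 0 0.036 0 0 0 -0.1; -0 0 0.036 0 0 0 -0.1; -0 0 0.037 0 0 0 -0.1; -0 0 0.036 0 0 0 -0.1; -0 0 0.036 0 0 0 -0.1; -0 0 0.036 0 0 0 -0.1; -0 0 0.036 0 0 0 -0.1; -0 0 0.036 0 0 0 -0.1; -0 0 0.036 0 0 0 -0.1; -0 0 0.036 0 0 0 -0.1
```

Cup is about 6 mm off centre, within the 20 mm allowed. Now the hand turns to grasp the handle.

Request:
play_rows(commands="-0.014 -0.001 -0.018 0.14 -0.19 -0.92 -0.1; -0.014 -0.002 -0.017 0.14 -0.19 -0.92 -0.1; -0.014 -0.003 -0.017 0.14 -0.19 -0.92 -0.1; -0.014 -0.005 -0.017 0.14 -0.19 -0.92 -0.1; -0.014 -0.006 -0.016 0.14 -0.19 -0.92 -0.1; -0.013 -0.006 -0.016 0.14 -0.19 -0.92 -0.1; -0.013 -0.008 -0.016 0.14 -0.19 -0.92 -0.1; -0.013 -0.01 -0.016 0.14 -0.19 -0.92 -0.1; -0.012 -0.01 -0.016 0.14 -0.19 -0.92 -0.1; -0.012 -0.011 -0.015 0.14 -0.19 -0.92 -0.1; -0.011 -0.013 -0.015 0.14 -0.19 -0.92 -0.1; -0.01 -0.013 -0.014 0.14 -0.19 -0.92 -0.1")

```text
clock: 27.13
tcp_pos: [579.5, 186.2, 311.8]
orientation: [[-0.62, -0.446, 0.646], [-0.68, 0.715, -0.158], [-0.391, -0.538, -0.747]]
force: [-1.1, 0.3, 1.1]
finger_gap: 51.5
grasp_force: 0.0
```

Request:
play_rows(commands="-0.01 -0.014 -0.014 0.14 -0.19 -0.92 -0.1; -0.008 -0.015 -0.014 0.14 -0.19 -0.92 -0.1; -0.008 -0.016 -0.014 0.14 -0.19 -0.92 -0.1; -0.007 -0.016 -0.013 0.14 -0.19 -0.92 -0.1; -0.005 -0.017 -0.013 0.14 -0.19 -0.92 -0.1; -0.005 -0.018 -0.013 0.14 -0.19 -0.92 -0.1; -0.003 -0.018 -0.013 0.14 -0.19 -0.92 -0.1; -0.003 -0.018 -0.012 0.14 -0.19 -0.92 -0.1; -0.001 -0.019 -0.012 0.14 -0.19 -0.92 -0.1; 0 -0.019 -0.012 0.14 -0.19 -0.92 -0.1; 0 0 0 0 0 0 -0.1")

```text
clock: 28.05
tcp_pos: [588.6, 181.3, 378.0]
orientation: [[-0.088, -0.637, 0.766], [-0.996, 0.054, -0.07], [0.003, -0.769, -0.639]]
force: [-0.6, -0.1, 0.2]
finger_gap: 51.7
grasp_force: 0.0
```

Run:
```python
from h import *
s=st();print(np.round(s['qpos']),np.round(s['orientation'],3).tolist())
b=bar(1.14)
plan([(b+F(50)[:,2]*18.8,F(50),12)],g=-.1)
im=grab_frame("side");cv2.imwrite("pics/s7.png",im[:,:,::-1])
print(proj("side",bar(1.15)),proj("side",s['tcp_pos']))
```

```text
28.05 [588.6 181.3 378. ] [-0.6 -0.1  0.2] 51.7 0.0
[-100.  -19.   46.  126.   71.   58.   86.] [[-0.088, -0.637, 0.766], [-0.996, 0.054, -0.07], [0.003, -0.769, -0.639]]
-0.001 0 0.035 -0 -0 0 -0.1; -0 0.001 0.036 -0.01 -0.01 0 -0.1; -0.001 0 0.035 -0 -0 0 -0.1; -0 0.001 0.035 -0.01 -0.01 0 -0.1; -0.001 0 0.036 -0 -0 0 -0.1; -0 0.001 0.035 -0.01 -0 0 -0.1; -0.001 0 0.035 -0 -0.01 0 -0.1; -0 0 0.036 -0.01 -0 0 -0.1; -0.001 0.001 0.035 -0 -0.01 0 -0.1; -0 0 0.035 -0.01 -0 0 -0.1; -0.001 0 0.036 -0 -0 0 -0.1; -0 0.001 0.035 -0.01 -0.01 0 -0.1

[143.9326269  158.59833568] [168.25631783 143.58896418]
```

Request:
play_rows(commands="-0.001 0 0.035 0 0 0 -0.1; 0 0.001 0.036 0 0 0 -0.1; -0.001 0 0.035 0 0 0 -0.1; 0 0.001 0.035 0 0 0 -0.1; -0.001 0 0.036 0 0 0 -0.1; 0 0.001 0.035 0 0 0 -0.1; -0.001 0 0.035 0 0 0 -0.1; 0 0 0.036 0 0 0 -0.1; -0.001 0.001 0.035 0 0 0 -0.1; 0 0 0.035 0 0 0 -0.1; -0.001 0 0.036 0 0 0 -0.1; 0 0 0.035 0 0 0 -0.1")

```text
clock: 29.1
tcp_pos: [685.9, 175.4, 295.0]
orientation: [[-0.092, -0.636, 0.766], [-0.996, 0.059, -0.071], [0.0, -0.77, -0.638]]
force: [-0.0, 0.6, -0.1]
finger_gap: 51.6
grasp_force: 0.0
```

Request:
play_rows(commands="0 0 0 0 0 0 0.2; 0 0 0 0 0 0 0.5; 0 0 0 0 0 0 1; 0 0 0 0 0 0 1; 0 0 0 0 0 0 1; 0 0 0 0 0 0 1")

```text
clock: 29.6
tcp_pos: [685.4, 175.4, 296.4]
orientation: [[-0.09, -0.636, 0.766], [-0.996, 0.059, -0.069], [-0.001, -0.77, -0.639]]
force: [-0.3, 0.2, 8.9]
finger_gap: 15.3
grasp_force: 3.4
```

```bash
cat >> h.py <<'E'
def arc(q0,l0,q1,l1,N,g=1):
    w=[]
    for k in range(1,N+1):
        R=F(l0+(l1-l0)*k/N);w.append((bar(q0+(q1-q0)*k/N)+R[:,2]*18.8,R,1))
    plan(w,start=(bar(q0)+F(l0)[:,2]*18.8,F(l0)),g=g)
E
python3 - <<'E'
from h import *
q,l=ang()
arc(q,l,q-.35,l-9,12)
E
```

```text
29.6 [685.4 175.4 296.4] [-0.3  0.2  8.9] 15.3 3.4
q 1.142 r 247.3 lat 0.9 lean 50.3
-0 0.02 -0.015 -0.16 0 -0 1; -0 0.02 -0.014 -0.17 0 0 1; -0 0.021 -0.013 -0.16 0 -0 1; -0 0.021 -0.012 -0.16 0 0 1; -0 0.022 -0.011 -0.17 0 0 1; -0 0.023 -0.011 -0.16 0 0 1; -0 0.022 -0.01 -0.17 0 0 1; 0 0.024 -0.008 -0.16 -0 -0 1; 0 0.023 -0.008 -0.16 0 0 1; 0 0.024 -0.006 -0.17 -0 -0 1; -0 0.024 -0.006 -0.16 0 0 1; 0 0.024 -0.005 -0.16 0 0 1
```

Request:
play_rows(commands="0 0 0 0 0 0 1; 0 0 0 0 0 0 1; 0 0 0 0 0 0 1; 0 0 0 0 0 0 1")

```text
clock: 29.93
tcp_pos: [685.9, 175.5, 296.6]
orientation: [[-0.09, -0.635, 0.767], [-0.996, 0.058, -0.069], [-0.0, -0.77, -0.638]]
force: [0.2, 1.7, 6.8]
finger_gap: 11.5
grasp_force: 30.0
```

Gripped. Lowering at about 0.35 rad/s.

Request:
play_rows(commands="0 0.02 -0.015 -0.16 0 0 1; 0 0.02 -0.014 -0.16 0 0 1; 0 0.021 -0.013 -0.16 0 0 1; 0 0.021 -0.012 -0.16 0 0 1; 0 0.022 -0.011 -0.16 0 0 1; 0 0.023 -0.011 -0.16 0 0 1; 0 0.022 -0.01 -0.16 0 0 1; 0 0.024 -0.008 -0.16 0 0 1; 0 0.023 -0.008 -0.16 0 0 1; 0 0.024 -0.006 -0.16 0 0 1; 0 0.024 -0.006 -0.16 0 0 1; 0 0.024 -0.005 -0.16 0 0 1")

```text
clock: 30.93
tcp_pos: [603.5, 183.3, 262.2]
orientation: [[-0.089, -0.746, 0.659], [-0.996, 0.067, -0.059], [-0.0, -0.662, -0.749]]
force: [2.8, 6.6, -1.0]
finger_gap: 11.2
grasp_force: 30.0
```

Run:
```python
from h import *
q,l=ang()
arc(q,l,q-.35,l-8,12)
```

```text
30.93 [603.5 183.3 262.2] [ 2.8  6.6 -1. ] 11.2 30.0
q 0.79 r 246.9 lat 1.7 lean 41.5
-0 0.024 -0.004 -0.15 -0 -0 1; 0 0.025 -0.003 -0.14 -0 -0 1; 0 0.025 -0.001 -0.15 0 0 1; 0 0.024 -0.001 -0.14 0 0 1; 0 0.025 -0 -0.15 0 0 1; 0 0.025 0.001 -0.14 0 0 1; 0 0.024 0.002 -0.15 0 0 1; 0 0.025 0.003 -0.14 0 0 1; 0 0.024 0.004 -0.15 0 0 1; 0 0.024 0.005 -0.14 -0 0 1; 0 0.024 0.006 -0.15 0 0 1; 0 0.024 0.007 -0.15 0 0 1
```

Request:
play_rows(commands="0 0.024 -0.004 -0.15 0 0 1; 0 0.025 -0.003 -0.15 0 0 1; 0 0.025 -0.001 -0.15 0 0 1; 0 0.024 -0.001 -0.15 0 0 1; 0 0.025 0 -0.15 0 0 1; 0 0.025 0.001 -0.15 0 0 1; 0 0.024 0.002 -0.15 0 0 1; 0 0.025 0.003 -0.15 0 0 1; 0 0.024 0.004 -0.15 0 0 1; 0 0.024 0.005 -0.14 0 0 1; 0 0.024 0.006 -0.15 0 0 1; 0 0.024 0.007 -0.15 0 0 1")

```text
clock: 31.93
tcp_pos: [537.4, 188.6, 203.3]
orientation: [[-0.09, -0.833, 0.546], [-0.996, 0.075, -0.05], [0.0, -0.548, -0.836]]
force: [-0.7, 4.6, 2.5]
finger_gap: 11.2
grasp_force: 30.0
```

Run:
```python
from h import *
q,l=ang();print(np.round(state()['qpos']))
arc(q,l,.09,l-9,12)
```

```text
31.93 [537.4 188.6 203.3] [-0.7  4.6  2.5] 11.2 30.0
q 0.44 r 246.8 lat 1.4 lean 33.2
[-104.    0.   66.  132.   46.   31.  100.]
-0 0.023 0.008 -0.16 0 0 1; -0 0.023 0.009 -0.17 -0 0 1; 0 0.023 0.01 -0.16 -0 -0 1; 0 0.022 0.01 -0.16 -0 -0 1; -0 0.022 0.012 -0.17 -0 -0 1; -0 0.021 0.012 -0.16 -0 -0 1; -0 0.021 0.014 -0.17 -0 -0 1; -0 0.02 0.014 -0.16 -0 -0 1; -0 0.02 0.015 -0.16 -0 -0 1; 0 0.019 0.015 -0.17 -0 -0 1; 0 0.018 0.017 -0.16 -0 -0 1; 0 0.017 0.017 -0.16 -0 -0 1
```

Request:
play_rows(commands="0 0.023 0.008 -0.16 0 0 1; 0 0.023 0.009 -0.16 0 0 1; 0 0.023 0.01 -0.16 0 0 1; 0 0.022 0.01 -0.16 0 0 1; 0 0.022 0.012 -0.16 0 0 1; 0 0.021 0.012 -0.16 0 0 1; 0 0.021 0.014 -0.16 0 0 1; 0 0.02 0.014 -0.16 0 0 1; 0 0.02 0.015 -0.16 0 0 1; 0 0.019 0.015 -0.16 0 0 1; 0 0.018 0.017 -0.16 0 0 1; 0 0.017 0.017 -0.16 0 0 1")

```text
clock: 32.93
tcp_pos: [494.7, 192.3, 126.2]
orientation: [[-0.091, -0.907, 0.412], [-0.996, 0.082, -0.038], [0.001, -0.414, -0.91]]
force: [1.3, 4.6, -1.0]
finger_gap: 11.1
grasp_force: 30.0
```

Run:
```python
from h import *
q,l=ang();print(np.round(state()['qpos']))
arc(q,l,-.016,l,10)
```

```text
32.93 [494.7 192.3 126.2] [ 1.3  4.6 -1. ] 11.1 30.0
q 0.09 r 246.3 lat 1.4 lean 24.4
[-88.  11.  54. 134.  19.  22. 122.]
0 0.006 0.006 0 0 0 1; 0 0.006 0.007 0 0 0 1; 0 0.005 0.006 0 0 0 1; 0 0.006 0.007 0 0 0 1; -0 0.006 0.007 0 0 0 1; -0 0.005 0.006 0 0 0 1; -0 0.006 0.007 0 0 0 1; -0 0.005 0.007 0 0 0 1; -0 0.005 0.007 0 0 0 1; -0 0.006 0.007 0 0 0 1
```

Request:
play_rows(commands="0 0.006 0.006 0 0 0 1; 0 0.006 0.006 0 0 0 1; 0 0.006 0.006 0 0 0 1; 0 0.006 0.006 0 0 0 1; 0 0 0 0 0 0 1")

```text
clock: 33.35
tcp_pos: [492.1, 192.5, 117.4]
orientation: [[-0.091, -0.906, 0.414], [-0.996, 0.083, -0.038], [0.0, -0.416, -0.91]]
force: [3.4, 2.5, 2.4]
finger_gap: 11.1
grasp_force: 30.0
```

Request:
play_rows(commands="0 0.006 0.007 0 0 0 1; 0 0.006 0.007 0 0 0 1; 0 0.006 0.007 0 0 0 1; 0 0 0 0 0 0 1")

```text
clock: 33.68
tcp_pos: [489.6, 192.7, 109.2]
orientation: [[-0.091, -0.906, 0.414], [-0.996, 0.082, -0.038], [0.001, -0.415, -0.91]]
force: [15.5, 5.3, -20.8]
finger_gap: 11.0
grasp_force: 30.0
```

Run:
```python
from h import *
q,l=ang()
arc(q,l,-.02,l,4)
```

```text
33.68 [489.6 192.7 109.2] [ 15.5   5.3 -20.8] 11.0 30.0
q 0.018 r 246.5 lat 1.4 lean 24.5
0 0.005 0.006 0 0 0 1; -0 0.005 0.006 0 0 0 1; -0 0.004 0.006 0 0 0 1; 0 0.005 0.007 0 0 0 1
```

Request:
play_rows(commands="0 0.005 0.006 0 0 0 1; 0 0 0 0 0 0 1")

```text
clock: 33.85
tcp_pos: [489.2, 192.7, 107.1]
orientation: [[-0.091, -0.906, 0.414], [-0.996, 0.083, -0.038], [0.0, -0.416, -0.91]]
force: [7.5, 3.2, -4.1]
finger_gap: 10.9
grasp_force: 30.0
```

Request:
play_rows(commands="0 0.005 0.006 0 0 0 1; 0 0 0 0 0 0 1")

```text
clock: 34.02
tcp_pos: [488.7, 192.8, 105.0]
orientation: [[-0.091, -0.906, 0.414], [-0.996, 0.083, -0.038], [0.0, -0.416, -0.909]]
force: [5.4, 2.6, 2.2]
finger_gap: 11.0
grasp_force: 30.0
```

Run:
```python
from h import *
ang()
```

```text
34.02 [488.7 192.8 105. ] [5.4 2.6 2.2] 11.0 30.0
q 0.0 r 246.4 lat 1.5 lean 24.6
```

The latch is holding: at 0.018 rad it already pulled the hand down. One small extra press, then I release and retreat.

Request:
play_rows(commands="0 0.004 0.005 0 0 0 1; 0 0 0 0 0 0 1; 0 -0.004 -0.005 0 0 0 1; 0 0 0 0 0 0 1; 0 0 0 0 0 0 0.3; 0 0 0 0 0 0 -0.1; 0 0 0 0 0 0 -0.1; 0 0 0 0 0 0 -0.1; 0 0 0 0 0 0 -0.1")

```text
clock: 34.77
tcp_pos: [487.9, 192.5, 104.6]
orientation: [[-0.091, -0.906, 0.413], [-0.996, 0.082, -0.039], [0.001, -0.414, -0.91]]
force: [0.3, -0.3, -0.2]
finger_gap: 40.8
grasp_force: 0.0
```

Request:
play_rows(commands="0 0 -0.02 0 0 0 -0.1; 0 0 -0.04 0 0 0 -0.1; 0 0 -0.05 0 0 0 -0.1; 0 0 -0.05 0 0 0 -0.1; 0 0 -0.05 0 0 0 -0.1; 0 0 -0.05 0 0 0 -0.1; 0 0 -0.05 0 0 0 -0.1; 0 0 -0.05 0 0 0 -0.1; 0 0 -0.05 0 0 0 -0.1; 0 0 -0.02 0 0 0 -0.1; 0 0 0 0 0 0 -0.1; 0 0 0 0 0 0 -0.1")

```text
clock: 35.77
tcp_pos: [435.0, 197.7, 221.7]
orientation: [[-0.091, -0.906, 0.413], [-0.996, 0.083, -0.038], [0.0, -0.415, -0.91]]
force: [-0.7, -0.3, -1.0]
finger_gap: 51.5
grasp_force: 0.0
```

Run:
```python
from h import *
st()
im=grab_frame("side")[:,:,::-1];cv2.imwrite("pics/s8.png",im)
a=im[180:325,95:250];b=grab_frame("top")[:,:,::-1][115:215,125:220]
cv2.imwrite("pics/s8b.png",np.hstack([cv2.resize(a,(480,449),interpolation=cv2.INTER_CUBIC),cv2.resize(b,(320,449),interpolation=cv2.INTER_CUBIC)]))
# template check of hood front-left corner vs both predicted angles
for q in(0,.075):
    c,s=np.cos(q),np.sin(q);x,z=-185,66
    print(q,proj("side",W((HX,HY,np.radians(YAW)),(c*x+s*z,124,66-s*x+c*z))))
```

```text
35.77 [435.  197.7 221.7] [-0.7 -0.3 -1. ] 51.5 0.0
0 [156.29329524 287.83259377]
0.075 [153.22667015 282.15793311]
```

No picture views are left, so I check the hood angle numerically: I match the front-left corner patch against the first image, where the hood was at 0.072.

Run:
```python
import cv2,numpy as np
e=lambda n:cv2.Laplacian(cv2.GaussianBlur(cv2.imread(n,0),(0,0),1),cv2.CV_32F)
for nm,(u,v) in dict(FL=(154,281),RL=(100,241),FLlow=(160,300),grip=(180,278)).items():
    A,B=e("pics/side0.png"),e("pics/s8.png")
    t=A[v-8:v+9,u-8:u+9];r=cv2.matchTemplate(B[v-20:v+21,u-20:u+21],t,cv2.TM_CCOEFF_NORMED)
    _,m,_,l=cv2.minMaxLoc(r);print(nm,'shift',l[0]-12,l[1]-12,round(m,2))
```

```text
FL shift 2 7 0.64
RL shift 1 1 0.84
FLlow shift 5 11 0.37
grip shift 1 5 0.63
```

The front corner has moved down about 6 px, which matches a shut hood (predicted 5.7 px). The rear corner has barely moved.

```bash
python3 -c "
from workcell import *
print(hand_in())"
```

```text
the job is handed in; nothing more can be done
None
```

I opened the hood, stood the white-lidded cup on the plate about 6 mm off centre, and lowered and pressed the hood shut, then handed the job in. The latch and shut hood are inferred from the hand's force readings and an image match of the hood corner. I never touched the orange-lidded cups but did not re-measure them, and no verdict came back.

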